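Gauge the locating pins and stand the good ones in the cups

TASK

One after another, in the order red, yellow, green, blue, white (some colours are missing), try each locating pin in the step gauge: lay its shaft level in the slot from above and lower it until it stops. Pins that pass the green go slot but stop at the red no-go step are good: stand each upright, shaft down, in its own cup of the stand; lay a pin too thick for the go slot in the blue tray, and a pin so thin that it drops to the bottom of the no-go slot in the red tray. Leave the other things on the bench where they are.

Things in the scene. Friction and masses are not known exactly. Their poses are not given: they have to be found in the camera images.
- pin_red: loose pin: square red plastic grip 26 x 26 mm, 36 mm long; round aluminium shaft 130 mm long with a rounded tip, diameter 10, 14 or 18 mm, not known beforehand; 40 to 140 g. Origin on the axis in mid-grip, x along the axis towards the tip: shaft from x = 18 to 148 mm. Starts lying on the table, tip away from the robot; the thinner shaft sags, tip touching the table (2 to 4 degrees)
- pin_yellow: loose pin: square yellow plastic grip 26 x 26 mm, 36 mm long; round aluminium shaft 130 mm long with a rounded tip, diameter 10, 14 or 18 mm, not known beforehand; 40 to 140 g. Origin on the axis in mid-grip, x along the axis towards the tip: shaft from x = 18 to 148 mm. Starts lying on the table, tip away from the robot; the thinner shaft sags, tip touching the table (2 to 4 degrees)
- pin_green: loose pin: square green plastic grip 26 x 26 mm, 36 mm long; round aluminium shaft 130 mm long with a rounded tip, diameter 10, 14 or 18 mm, not known beforehand; 40 to 140 g. Origin on the axis in mid-grip, x along the axis towards the tip: shaft from x = 18 to 148 mm. Starts lying on the table, tip away from the robot; the thinner shaft sags, tip touching the table (2 to 4 degrees)
- pin_blue: loose pin: square blue plastic grip 26 x 26 mm, 36 mm long; round aluminium shaft 130 mm long with a rounded tip, diameter 10, 14 or 18 mm, not known beforehand; 40 to 140 g. Origin on the axis in mid-grip, x along the axis towards the tip: shaft from x = 18 to 148 mm. Starts lying on the table, tip away from the robot; the thinner shaft sags, tip touching the table (2 to 4 degrees)
- pin_white: loose pin: square white plastic grip 26 x 26 mm, 36 mm long; round aluminium shaft 130 mm long with a rounded tip, diameter 10, 14 or 18 mm, not known beforehand; 40 to 140 g. Origin on the axis in mid-grip, x along the axis towards the tip: shaft from x = 18 to 148 mm. Starts lying on the table, tip away from the robot; the thinner shaft sags, tip touching the table (2 to 4 degrees)
- pin_red_mid (a point): middle of the shaft of pin_red, 83 mm from the body's origin
- pin_yellow_mid (a point): middle of the shaft of pin_yellow, 83 mm from the body's origin
- pin_green_mid (a point): middle of the shaft of pin_green, 83 mm from the body's origin
- pin_blue_mid (a point): middle of the shaft of pin_blue, 83 mm from the body's origin
- pin_white_mid (a point): middle of the shaft of pin_white, 83 mm from the body's origin
- gauge: fixed steel plate 12 mm thick (x), 64 wide (y), 92 high on a foot 80 x 76 x 8 mm; origin mid-underside. Slot in mid-width, open on top; shafts enter from above, level along x, either way round. Green part: go slot 16 mm wide (mouth 24). Red part below: no-go slot 12 mm wide, floor 30 above the table. Shaft axis when stopped: 18 mm shaft 89, 14 mm 60, 10 mm 35 mm high. Off-centre it can jam: retry
- stand: fixed plywood base (60 x 192 x 8 mm) with three open square grey cups in a row along its y, 64 mm apart: outside 42 x 42 mm, inside 34 x 34 mm, rim 91 mm above the table, inner floor 12 mm. Origin in the middle of the underside, y along the row
- cup0 (a point): centre of the inner floor of one of the three cups, at y = -64 mm of the stand; 79 mm below the rim
- cup1 (a point): centre of the inner floor of one of the three cups, the middle one; 79 mm below the rim
- cup2 (a point): centre of the inner floor of one of the three cups, at y = +64 mm of the stand; 79 mm below the rim
- tray_blue: fixed open blue plastic tray, outside 220 (x) x 80 (y) x 28 mm high, walls and floor 3 mm. Origin in the middle of its underside; long side along its x
- tray_red: fixed open red plastic tray, outside 220 (x) x 80 (y) x 28 mm high, walls and floor 3 mm. Origin in the middle of its underside; long side along its x
- tape_roll: bystander, leave alone: orange tape roll, 84 mm across, 20 mm high; origin in the middle of its underside
- screwdriver: bystander, leave alone: screwdriver lying on the table
- glue: bystander, leave alone: white glue bottle, 44 mm across, 110 mm high, standing; origin in the middle of its underside
- pen_mug: bystander, leave alone: blue mug with pens, 76 mm across, about 150 mm high with the pens; origin in the middle of its underside
- carton: bystander, leave alone: cardboard box, 100 x 130 x 60 mm; origin in the middle of its underside
- caliper: bystander, leave alone: digital caliper, 190 mm long, lying flat; origin in the middle of its underside
- spare_collar: bystander, leave alone: brass collar, 34 mm across, 14 mm high; origin in the middle of its underside
There are look-alikes about, which are no part of the job. Leave any purple look-alike of the pin_blue alone. There is more than one size of the tray_red; the job needs the smaller.

How it is judged (in metres and radians):
On the way, in this order (a step that is already met when the one before it is completed fails the run):
1. pin_red has been tried in the gauge: level in the slot, stopped at the no-go step (y of pin_red_mid in the frame of gauge between -0.006 and 0.006 m and x of pin_red_mid in the frame of gauge between -0.065 and 0.065 m and z of pin_red_mid in the frame of gauge between 0.05 and 0.072 m and angle between the x axis of pin_red and the x axis of gauge, either way round below 0.2 rad and contact force between pin_red and gauge above 0.3 N), for 0.2 s.
2. pin_yellow has been tried in the gauge: level in the slot, stopped at the mouth of the go slot (y of pin_yellow_mid in the frame of gauge between -0.006 and 0.006 m and x of pin_yellow_mid in the frame of gauge between -0.065 and 0.065 m and z of pin_yellow_mid in the frame of gauge between 0.08 and 0.104 m and angle between the x axis of pin_yellow and the x axis of gauge, either way round below 0.2 rad and contact force between pin_yellow and gauge above 0.3 N), for 0.2 s.
3. pin_green has been tried in the gauge: level in the slot, stopped at the no-go step (y of pin_green_mid in the frame of gauge between -0.006 and 0.006 m and x of pin_green_mid in the frame of gauge between -0.065 and 0.065 m and z of pin_green_mid in the frame of gauge between 0.05 and 0.072 m and angle between the x axis of pin_green and the x axis of gauge, either way round below 0.2 rad and contact force between pin_green and gauge above 0.3 N), for 0.2 s.
4. pin_blue has been tried in the gauge: level in the slot, down at the bottom of the no-go slot (y of pin_blue_mid in the frame of gauge between -0.006 and 0.006 m and x of pin_blue_mid in the frame of gauge between -0.065 and 0.065 m and z of pin_blue_mid in the frame of gauge between 0.022 and 0.048 m and angle between the x axis of pin_blue and the x axis of gauge, either way round below 0.2 rad and contact force between pin_blue and gauge above 0.3 N), for 0.2 s.
5. pin_white has been tried in the gauge: level in the slot, stopped at the no-go step (y of pin_white_mid in the frame of gauge between -0.006 and 0.006 m and x of pin_white_mid in the frame of gauge between -0.065 and 0.065 m and z of pin_white_mid in the frame of gauge between 0.05 and 0.072 m and angle between the x axis of pin_white and the x axis of gauge, either way round below 0.2 rad and contact force between pin_white and gauge above 0.3 N), for 0.2 s.
At the end, for the whole second after the job is handed in: good pins: shaft down, each in its own cup (shaft middle within 22 mm of cup centre, 65 to 90 mm high, lean under 0.5 rad); too thick pin in the blue tray, too thin pin in the red (grip centre and shaft middle inside, under 35 mm high); pins at rest (under 0.08 m/s) ((horizontal distance between pin_red_mid and cup0 below 0.022 m or horizontal distance between pin_red_mid and cup1 below 0.022 m or horizontal distance between pin_red_mid and cup2 below 0.022 m) and z of pin_red_mid in the frame of stand between 0.065 and 0.09 m and angle between the x axis of each of pin_red, pin_green, pin_white and the z axis of stand, either way round below 0.5 rad and (horizontal distance between pin_green_mid and cup0 below 0.022 m or horizontal distance between pin_green_mid and cup1 below 0.022 m or horizontal distance between pin_green_mid and cup2 below 0.022 m) and z of pin_green_mid in the frame of stand between 0.065 and 0.09 m and (horizontal distance between pin_white_mid and cup0 below 0.022 m or horizontal distance between pin_white_mid and cup1 below 0.022 m or horizontal distance between pin_white_mid and cup2 below 0.022 m) and z of pin_white_mid in the frame of stand between 0.065 and 0.09 m and horizontal distance between pin_red_mid and pin_green_mid above 0.036 m and horizontal distance between each of pin_red_mid, pin_green_mid and pin_white_mid above 0.036 m and x of pin_yellow in the frame of tray_blue between -0.11 and 0.11 m and y of pin_yellow in the frame of tray_blue between -0.04 and 0.04 m and z of pin_yellow in the frame of tray_blue between 0 and 0.035 m and x of pin_yellow_mid in the frame of tray_blue between -0.11 and 0.11 m and y of pin_yellow_mid in the frame of tray_blue between -0.04 and 0.04 m and z of pin_yellow_mid in the frame of tray_blue between 0 and 0.035 m and x of pin_blue in the frame of tray_red between -0.11 and 0.11 m and y of pin_blue in the frame of tray_red between -0.04 and 0.04 m and z of pin_blue in the frame of tray_red between 0 and 0.035 m and x of pin_blue_mid in the frame of tray_red between -0.11 and 0.11 m and y of pin_blue_mid in the frame of tray_red between -0.04 and 0.04 m and z of pin_blue_mid in the frame of tray_red between 0 and 0.035 m and linear speed of each of pin_red, pin_yellow, pin_green, pin_blue, pin_white below 0.08 m/s); the robot touches nothing.
It fails at once if another thing on the bench is pushed more than 4 cm from where it stood (distance of any of tape_roll, screwdriver, glue, pen_mug, carton, caliper, spare_collar from where it was at the start of the episode above 0.04 m).
Of pin_red, pin_yellow, pin_green, pin_blue, pin_white only 4 to 5 are there at a start; the rules pass over those that are not, and their reading is None.
At some moment in a run one of pin_red, pin_yellow, pin_green, pin_blue, pin_white may be knocked a few centimetres aside while the robot is not near it.
It also fails if it takes over 210 s, if anything falls off the work surface, if the arm or the gripper's body presses on something with over 40 N, if the wrist force passes 120 N, or if a joint passes its speed limit or range.

ROBOT

A 6-joint arm with a two-finger parallel gripper is mounted at the origin on the work surface. World frame = base frame: x ahead of the robot, y to its left, z up, the work surface at z = 0. Lengths are in m, angles in degrees, forces in N, time in s.
With the tool pointing down it reaches from about 0.35 to 0.875 m from the base axis. Payload 4.2 kg.
Tool frame: the origin (TCP) lies midway between the tips of the shut fingers; the grasp point (between the pads) lies 19 mm behind it (r.pinch_z is the distance from the TCP to the grasp point, in m); z points along the fingers, y is the line along which they close (so a half turn about z gives the same grasp; the last joint's range is limited). The gripper opens to 87 mm and grips with 3 to 60 N. Pads are 19 mm wide; open, the fingers measure 117 mm over their backs; the gripper's body (75 mm by 190 mm) begins 51 mm behind the grasp point.
Start: joints at [85.233, 22.042, 0.453, 0, -68.411, -14.817], TCP at [0.209, 0.589, 0.223] pointing down, gripper open.
Joint ranges: [-179.83, 179.83], [-69.29, 118.12], [-61.27, 80.66], [-181.25, 117.63], [-171.15, -9.14], [-177.46, 177.46]. Speed limits (degrees/s): [159.86, 159.86, 180, 180, 180, 180].

INTERFACE

Orientations are given as a 3x3 rotation matrix whose columns are the frame's x, y, z axes.
In Python, from station import r, imaging, models gives the robot as it stands. The module is installed in compiled form; this text tells all that it offers.
- The arm moves only by the tool apply_moves, never from a script. Its argument "moves" is a list of rows, each a list of 2 entries, a list of its own where there are three numbers: the shift along the tool's x, y, z in m, then the turn about the tool's z in degrees. A call has 1 to 5 rows; each row shifts and turns the commanded pose from where the row before left it, along the tool's axes as they then stand; what a row does not reach is not made up. A row lasts 1/12 s, in which the tool goes at most 41.7 mm and 7.16 degrees, less where a joint would pass 70% of its speed; a pose out of reach is approached as far as the arm can. A call is refused whole if a number of a shift passes 0.0417 or a number of a turn 7.16, either way. A call with a gripper value outside its range is refused whole. "hand" is the finger opening in m, from 0 to 0.087, set as the call begins (left out, the last holds). The fingers move at their own pace and stop on an object; the grip force is fixed at half the most. Time passes only in rows, so rows that do not move let the fingers close. It gives the time, the measured TCP pose, the force, the opening and the grip force at its end, in the units of the state.
- r.sense(): the state, without advancing time (a new reading comes with each control period).
- imaging.capture(name): name is "scene" or "top" or "wrist"; returns a dict with "frame" (420x560x3 uint8, blue, green, red), "intrinsics" (3x3 intrinsics, pixels), "eye" and "orientation" of the camera in the world. Camera axes: x right, y down, z forward; pixel columns grow to the right and rows downward; lengths in m; the calibration is good to about 2 mm. A picture is of the moment at which its call begins. There is no depth.
- r.finish_job(): hands the job in; it is judged then, once.
Trained networks look in a picture, given as the dict that the camera call returned (one of the last four; its "shot" number tells which), for a name from the list of things; names that differ only in an ending like _2 or _b are one class to them, and where a whole thing is asked for, a point or a joint stands for the part that bears it (a point fixed in the world has none). Each returns a list of dicts, best first, with "confidence" (0 to 1); they miss things now and then, are a little off and sometimes report something else, mostly with a low value. They report only what shows in the picture. A call takes as long as a camera call. They do not tell look-alikes from the thing itself.
- models.cut_out(picture, target): "region" (420x560 bool, what is visible of it) and "extent" ([left, top, width, height] as shares, 0 to 1, of the picture: columns of its width, rows of its height, round what is visible of it).
- models.place_of(picture, target): "at" ([column, row] as shares, 0 to 1, of the picture: columns of its width, rows of its height: a listed point, or the origin of a listed thing).
The state is a dict: "time_s": time; "joints": joint angles; "joint_velocities": joint speeds; "effort": joint torques, N m; "tcp_pos": TCP position; "ee_rot": TCP orientation; "wrist_force": force on the tool from outside, world axes, zero at the start; "moment": the same for the moment, N m; "gripper_width": opening from 0.0 (shut) to 1.0 (fully open); "gripper_force": force on a finger pad.
Only numpy, scipy, OpenCV 4.12 (cv2) and the standard library are available. Lean on these libraries where they do the work, as an engineer would, in place of code of your own. Each camera call takes 0.05 s, during which the arm holds its last target. There are 200 camera calls.

## Working session

There is one attempt and no reset: what is moved stays moved. The work goes in short steps, Python scripts to look and compute and a tool call to move; the robot and the scene stay as the last step left them, time stands still between calls to the robot, and variables do not carry over. Pictures are saved under pics/ and viewed, at most 14 in all, crops included, and the job is handed in when it is done.

Besides the shell and the picture viewer there is one more tool, called after "Request:" as name(argument=value, ...), one argument or row to a line, values as JSON. apply_moves: Moves the arm, as the interface text tells. Its arguments: {"type":"object","properties":{"moves":{"type":"array"},"hand":{"type":"number"}},"required":["moves"]}

```bash
mkdir -p pics; cat > h.py <<'E'
import numpy as np, cv2
from station import r, imaging, models
def ray(p,u,v):
    d=p['orientation']@np.linalg.inv(p['intrinsics'])@np.array([u,v,1.]); return np.array(p['eye']),d
def at_z(p,u,v,z):
    e,d=ray(p,u,v); return e+d*(z-e[2])/d[2]
def proj(p,X):
    q=p['intrinsics']@(np.array(p['orientation']).T@(np.array(X)-p['eye'])); return q[:2]/q[2]
def st():
    s=r.sense(); print('t',round(s['time_s'],2),'tcp',np.round(s['tcp_pos'],4),'R',np.round(s['ee_rot'],3).tolist(),'j',np.round(s['joints'],1),'F',np.round(s['wrist_force'],1),'w',round(s['gripper_width'],3)); return s
E
python3 - <<'E'
from h import *
st(); print(r.pinch_z)
T=['pin_red','pin_yellow','pin_green','pin_blue','pin_white','gauge','stand','tray_blue','tray_red','tape_roll','screwdriver','glue','pen_mug','carton','caliper','spare_collar']
for c in ['top','scene']:
    p=imaging.capture(c); cv2.imwrite(f'pics/{c}0.png',p['frame'])
    print(c,np.round(p['eye'],3),np.round(p['orientation'],3).tolist(),np.round(p['intrinsics'],1).tolist())
    if c=='top':
      for t in T:
        for m in models.place_of(p,t)[:3]:
            u,v=m['at'][0]*560,m['at'][1]*420
            print(t,round(m['confidence'],2),round(u),round(v),np.round(at_z(p,u,v,0.013),3))
E
```

```text
t 0.0 tcp [0.2092 0.5883 0.2214] R [[0.942, -0.335, -0.001], [-0.335, -0.942, -0.002], [0.0, 0.002, -1.0]] j [ 85.2  22.1   0.4  -0.  -68.4 -14.8] F [-0.5 -0.6 -0. ] w 0.996
0.0187
top [ 0.299 -0.044  1.314] [[-0.007, -0.984, 0.176], [-1.0, 0.006, -0.006], [0.005, -0.176, -0.984]] [[487.2, 0.0, 279.9], [0.0, 487.2, 207.7], [0.0, 0.0, 1.0]]
pin_red 0.69 318 230 [ 0.471 -0.153  0.013]
pin_yellow 0.33 430 202 [ 0.545 -0.46   0.013]
pin_green 0.68 412 232 [ 0.464 -0.409  0.013]
pin_green 0.32 218 201 [0.551 0.116 0.013]
pin_blue 0.83 382 228 [ 0.474 -0.326  0.013]
pin_blue 0.61 410 266 [ 0.373 -0.398  0.013]
pin_blue 0.53 316 230 [ 0.47  -0.15   0.013]
pin_white 0.95 285 222 [ 0.493 -0.065  0.013]
gauge 0.73 256 193 [0.573 0.013 0.013]
stand 0.9 123 215 [0.515 0.372 0.013]
stand 0.69 363 200 [ 0.551 -0.279  0.013]
stand 0.68 216 201 [0.553 0.12  0.013]
tray_blue 0.61 183 186 [0.593 0.213 0.013]
tray_red 0.83 118 327 [0.22  0.37  0.013]
tray_red 0.55 218 200 [0.556 0.115 0.013]
tape_roll 0.86 236 265 [0.379 0.065 0.013]
screwdriver 0.65 315 122 [ 0.776 -0.152  0.013]
glue 0.63 243 132 [0.748 0.05  0.013]
pen_mug 0.85 170 137 [0.734 0.251 0.013]
pen_mug 0.6 246 136 [0.737 0.042 0.013]
carton 0.62 367 138 [ 0.728 -0.298  0.013]
carton 0.56 412 230 [ 0.468 -0.408  0.013]
caliper 0.7 322 283 [ 0.329 -0.162  0.013]
spare_collar 0.5 280 151 [ 0.691 -0.053  0.013]
scene [1.295 0.173 0.625] [[-0.221, 0.564, -0.795], [0.975, 0.112, -0.192], [-0.02, -0.818, -0.575]] [[394.7, 0.0, 276.1], [0.0, 394.7, 200.4], [0.0, 0.0, 1.0]]
```

View pics/top0.png

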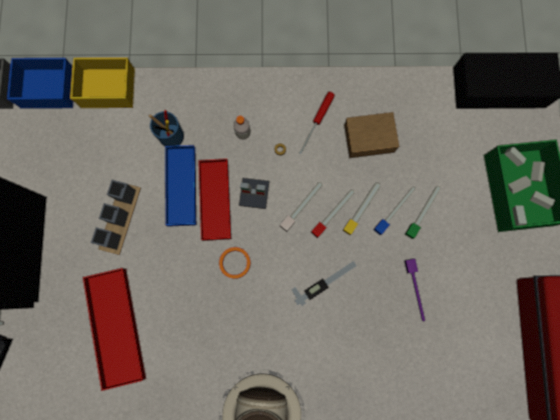

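View pics/scene0.png

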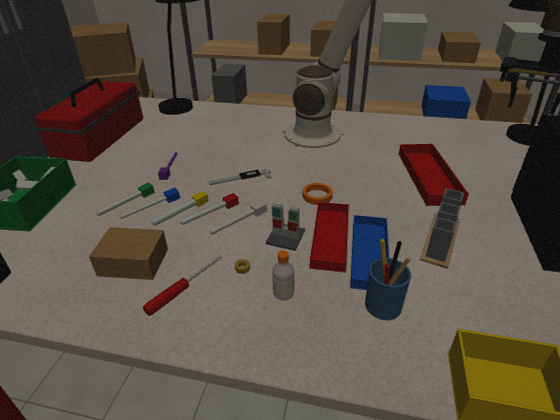

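The top view shows all five pins: white (288,224), red (319,230), yellow (350,227), blue (382,227) and green (413,231). The purple look-alike is at (412,267). The smaller red tray is at (215,200), while the larger one at (115,327) is to be ignored. The blue tray is at (181,185), the gauge at (254,193) and the stand at (117,216).

For pin_red, the possible confusions are the red screwdriver (325,107), the white pin and the red trays. I choose (319,230), a square red grip with an aluminium shaft.

```bash
cat >> h.py <<'E'
import math
def yaw_of(R): return math.degrees(math.atan2(R[1][0],R[0][0]))
def plan(x,y,z,yaw=None,start=None):
    s=r.sense() if start is None else None
    P,Y=(np.array(s['tcp_pos']),yaw_of(s['ee_rot'])) if s else (np.array(start[:3]),start[3])
    R=np.array(s['ee_rot']) if s else None
    c,n=math.cos(math.radians(Y)),math.sin(math.radians(Y))
    Rt=np.array([[c,n,0],[n,-c,0],[0,0,-1]])
    d=Rt.T@(np.array([x,y,z])-P); k=int(np.ceil(np.abs(d).max()/0.041)) or 1
    k=max(k,int(np.ceil(np.linalg.norm(d)/0.041)))
    dy=None if yaw is None else (Y-yaw+90)%180-90
    print('plan: total',np.round(d,4),'rows',k,'each',np.round(d/max(k,1),4),'turn',None if dy is None else round(dy,2))
HS={'red':[(0,120,70),(6,255,255)],'yellow':[(20,120,80),(32,255,255)],'green':[(50,90,50),(80,255,255)],'blue':[(100,130,60),(122,255,255)]}
E
python3 - <<'E'
from h import *
p=imaging.capture('top')
print('tape')
def rect(m,z,t):
    c=max(cv2.findContours(m.astype(np.uint8),0,2)[0],key=cv2.contourArea)
    b=cv2.boxPoints(cv2.minAreaRect(c)); W=np.array([at_z(p,u,v,z)[:2] for u,v in b])
    e1,e2=W[1]-W[0],W[2]-W[1]; a,bb=np.linalg.norm(e1),np.linalg.norm(e2); e=e1 if a>bb else e2
    print(t,'px',np.round(b.mean(0)),'c',np.round(W.mean(0),3),'size',round(max(a,bb),3),round(min(a,bb),3),'yaw',round(math.degrees(math.atan2(e[1],e[0]))%180,1))
for t,z in [('gauge',.008),('stand',.008),('tray_blue',.028),('tray_red',.028),('pin_red',.01),('pin_yellow',.01),('pin_green',.01),('pin_blue',.01),('pin_white',.01)]:
    for m in models.cut_out(p,t)[:3]:
        if m['region'].any(): print(round(m['confidence'],2),end=' '); rect(m['region'],z,t)
hsv=cv2.cvtColor(p['frame'],cv2.COLOR_BGR2HSV)
print([hsv[v,u].tolist() for u,v in [(319,230),(350,227),(413,231),(382,227),(288,224)]])
plan(0.50,-0.05,0.35,-30)
E
```

```text
tape
0.63 gauge px [253. 193.] c [0.575 0.02 ] size 0.08 0.08 yaw 83.1
0.29 gauge px [422. 211.] c [ 0.523 -0.439] size 0.166 0.031 yaw 151.1
0.93 stand px [114. 216.] c [0.514 0.396] size 0.191 0.088 yaw 165.2
0.57 tray_blue px [180. 185.] c [0.594 0.216] size 0.224 0.087 yaw 2.1
0.93 tray_red px [113. 328.] c [0.221 0.379] size 0.297 0.122 yaw 12.8
0.8 tray_red px [214. 199.] c [0.554 0.125] size 0.221 0.084 yaw 2.7
0.77 pin_red px [333. 214.] c [ 0.515 -0.198] size 0.163 0.029 yaw 135.3
0.19 pin_red px [361. 208.] c [ 0.53  -0.275] size 0.167 0.03 yaw 145.2
0.75 pin_yellow px [362. 209.] c [ 0.528 -0.277] size 0.163 0.026 yaw 144.6
0.81 pin_green px [423. 211.] c [ 0.521 -0.442] size 0.168 0.031 yaw 146.9
0.41 pin_green px [179. 186.] c [0.598 0.223] size 0.227 0.089 yaw 1.3
0.85 pin_blue px [417. 289.] c [ 0.313 -0.414] size 0.163 0.032 yaw 14.1
0.56 pin_blue px [393. 210.] c [ 0.524 -0.36 ] size 0.164 0.032 yaw 141.7
0.8 pin_white px [302. 206.] c [ 0.537 -0.113] size 0.166 0.03 yaw 137.3
0.32 pin_white px [362. 208.] c [ 0.53  -0.275] size 0.161 0.023 yaw 145.2
0.19 pin_white px [115. 216.] c [0.512 0.394] size 0.196 0.091 yaw 165.4
[[1, 218, 131], [25, 200, 161], [67, 177, 95], [109, 205, 123], [14, 30, 159]]
plan: total [ 0.4879  0.5045 -0.1274] rows 18 each [ 0.0271  0.028  -0.0071] turn 10.42
```

Request:
apply_moves(
  moves=[
    [[0.0244,0.0252,-0.0064],0],
    [[0.0244,0.0252,-0.0064],0],
    [[0.0244,0.0252,-0.0064],0],
    [[0.0244,0.0252,-0.0064],0],
    [[0.0244,0.0252,-0.0064],0],
  ],
)

```text
time_s: 1.82
tcp_pos: [0.2825, 0.4277, 0.2549]
ee_rot: [[0.942, -0.335, 0.0], [-0.335, -0.942, 0.0], [0.0, -0.0, -1.0]]
wrist_force: [0.2, -0.2, 0.8]
gripper_width: 1.003
gripper_force: 0.0
```

Request:
apply_moves(
  moves=[
    [[0.0244,0.0252,-0.0064],0],
    [[0.0244,0.0252,-0.0064],0],
    [[0.0244,0.0252,-0.0064],0],
    [[0.0244,0.0252,-0.0064],0],
    [[0.0244,0.0252,-0.0064],0],
  ],
)

```text
time_s: 2.23
tcp_pos: [0.3552, 0.2679, 0.2872]
ee_rot: [[0.942, -0.335, 0.001], [-0.335, -0.942, 0.001], [0.0, -0.001, -1.0]]
wrist_force: [0.7, 0.4, -0.3]
gripper_width: 0.999
gripper_force: 0.0
```

Request:
apply_moves(
  moves=[
    [[0.0244,0.0252,-0.0064],0],
    [[0.0244,0.0252,-0.0064],0],
    [[0.0244,0.0252,-0.0064],0],
    [[0.0244,0.0252,-0.0064],0],
    [[0.0244,0.0252,-0.0064],0],
  ],
)

```text
time_s: 2.65
tcp_pos: [0.4278, 0.1083, 0.3193]
ee_rot: [[0.942, -0.335, 0.001], [-0.335, -0.942, 0.001], [0.001, -0.001, -1.0]]
wrist_force: [0.7, 1.7, 0.4]
gripper_width: 1.001
gripper_force: 0.0
```

Request:
apply_moves(
  moves=[
    [[0.0244,0.0252,-0.0064],0],
    [[0.0244,0.0252,-0.0064],0],
    [[0.0244,0.0252,-0.0064],0],
    [[0.0244,0.0252,-0.0064],0],
    [[0.0244,0.0252,-0.0064],0],
  ],
)

```text
time_s: 3.07
tcp_pos: [0.5006, -0.0514, 0.3512]
ee_rot: [[0.942, -0.335, 0.001], [-0.335, -0.942, 0.0], [0.001, -0.0, -1.0]]
wrist_force: [0.5, 0.1, 0.1]
gripper_width: 1.004
gripper_force: 0.0
```

Request:
apply_moves(
  moves=[
    [[0,0,0],5.2],
    [[0,0,0],5.2],
    [[0,0,0],0],
  ],
)

```text
time_s: 3.32
tcp_pos: [0.5004, -0.0504, 0.3504]
ee_rot: [[0.864, -0.503, -0.0], [-0.503, -0.864, 0.0], [-0.0, 0.0, -1.0]]
wrist_force: [-0.8, -0.3, 0.1]
gripper_width: 1.002
gripper_force: 0.0
```

```bash
python3 - <<'E'
from h import *
st(); p=imaging.capture('wrist'); cv2.imwrite('pics/w1.png',p['frame'])
print(np.round(p['eye'],3),np.round(p['orientation'],3).tolist(),np.round(p['intrinsics'],1).tolist())
for X in [(0.575,.02,.0),(.471,-.153,.013)]: print(proj(p,X))
E
```

```text
t 3.32 tcp [ 0.5004 -0.0504  0.3504] R [[0.864, -0.503, -0.0], [-0.503, -0.864, 0.0], [-0.0, 0.0, -1.0]] j [ 12.8   6.1  -2.8  -0.  -81.1  47.1] F [-0.8 -0.3  0.1] w 1.002
[ 0.558 -0.084  0.513] [[-0.503, -0.838, -0.211], [-0.864, 0.488, 0.124], [-0.001, 0.245, -0.97]] [[347.2, 0.0, 276.3], [0.0, 347.2, 209.7], [0.0, 0.0, 1.0]]
[208.80198911 148.50490712]
[348.96879218 151.15036686]
```

View pics/w1.png

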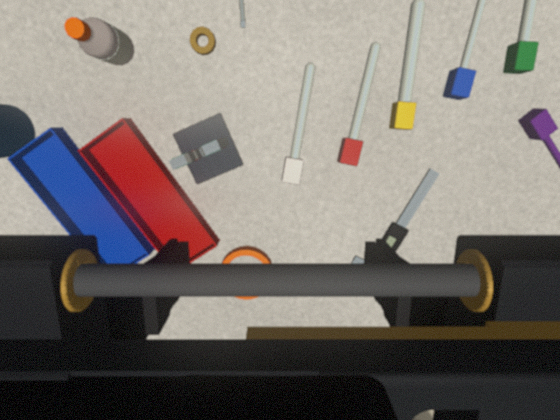

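The wrist view shows the gauge at (208,149), the white pin's grip at (292,169), red at (350,151), yellow at (404,115), blue at (461,82) and green at (522,55). I'll take a close crop of red and the gauge and measure both.

```bash
cat >> h.py <<'E'
def pin(p,col,zc=.013):
    """grip centre & yaw from a picture: colour blob for the grip, cut_out for the shaft"""
    best=None
    for m in models.cut_out(p,'pin_'+col)[:4]:
        g=m['region']
        hsv=cv2.cvtColor(p['frame'],cv2.COLOR_BGR2HSV)
        if col=='white': q=g
        else:
            q=g&(cv2.inRange(hsv,*[np.array(a) for a in HS[col]])>0)
            if q.sum()<15: continue
        ys,xs=np.nonzero(g); W=np.array([at_z(p,u,v,zc)[:2] for u,v in zip(xs,ys)])
        rc=cv2.minAreaRect(W.astype(np.float32)*1000); b=cv2.boxPoints(rc)/1000
        e=b[1]-b[0] if np.linalg.norm(b[1]-b[0])>np.linalg.norm(b[2]-b[1]) else b[2]-b[1]
        L=np.linalg.norm(e); e=e/L
        if e[0]<0: e=-e
        t=W@e; w=W[t<t.min()+.03]; c=w.mean(0)
        tip=W[t>t.max()-.02].mean(0); d=tip-w.mean(0)
        ys,xs=np.nonzero(q); gc=at_z(p,xs.mean(),ys.mean(),zc+.006)[:2] if col!='white' else None
        print(col,round(m['confidence'],2),'len',round(L,3),'rear+18',np.round(w.mean(0)+e*.003,4),'blob',None if gc is None else np.round(gc,4),'yaw',round(math.degrees(math.atan2(d[1],d[0])),1))
E
python3 - <<'E'
from h import *
p=imaging.capture('wrist')
for c in ['red','white','yellow','blue','green']: pin(p,c)
g=p['frame'][95:200,150:260]; a=cv2.resize(g,None,fx=5,fy=5,interpolation=cv2.INTER_CUBIC)
b=cv2.resize(p['frame'][60:180,320:375],(240,525),interpolation=cv2.INTER_CUBIC)
cv2.imwrite('pics/c1.png',np.hstack([a,b]))
E
```

```text
red 0.82 len 0.162 rear+18 [ 0.4713 -0.1543] blob [ 0.4706 -0.1541] yaw -41.2
white 0.88 len 0.166 rear+18 [ 0.4879 -0.0689] blob None yaw -39.5
white 0.64 len 0.091 rear+18 [ 0.4644 -0.4056] blob None yaw -31.5
yellow 0.87 len 0.163 rear+18 [ 0.4779 -0.2394] blob [ 0.4782 -0.2393] yaw -33.7
blue 0.96 len 0.125 rear+18 [ 0.4755 -0.3224] blob [ 0.4765 -0.3256] yaw -39.3
blue 0.75 len 0.227 rear+18 [0.5048 0.2053] blob [0.6111 0.2192] yaw 6.3
green 0.6 len 0.09 rear+18 [ 0.465  -0.4066] blob [ 0.4657 -0.4099] yaw -31.4
```

View pics/c1.png

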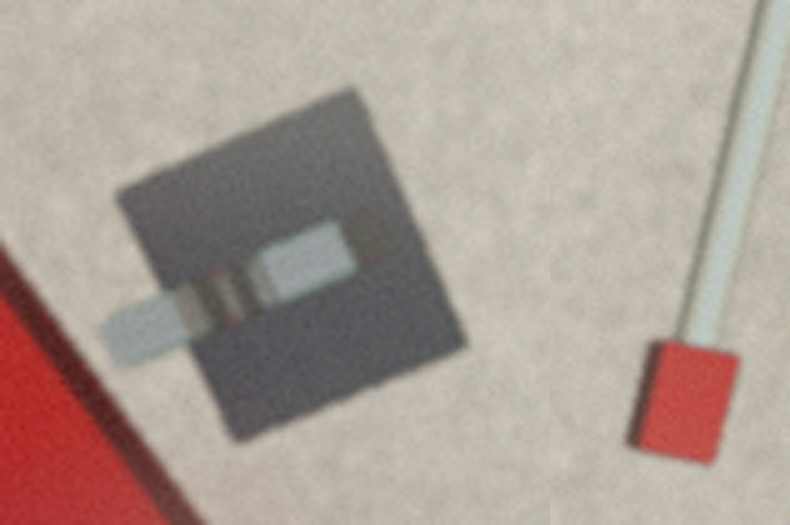

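```bash
python3 - <<'E'
from h import *
p=imaging.capture('wrist')
f=lambda a,z: np.array([at_z(p,150+u/5-.4,95+v/5-.4,z)[:2] for u,v in a])
A=f([(118,190),(352,88),(468,345),(240,442)],.008); print(np.round(A,4),A.mean(0))
for i in range(4):
    e=A[(i+1)%4]-A[i]; print(round(np.linalg.norm(e),4),round(math.degrees(math.atan2(e[1],e[0])),1))
B=f([(98,325),(340,222),(357,270),(120,368)],.092); print(np.round(B,4),B.mean(0))
for i in range(4):
    e=B[(i+1)%4]-B[i]; print(round(np.linalg.norm(e),4),round(math.degrees(math.atan2(e[1],e[0])),1))
C=f([(190,310),(258,287)],.092);print(C,C.mean(0))
plan(0.4713,-0.154,0.10,-41)
E
```

```text
[[ 0.6184  0.0519]
 [ 0.6089 -0.0206]
 [ 0.5312 -0.0115]
 [ 0.5404  0.0615]] [0.57471802 0.0203017 ]
0.0731 -97.5
0.0782 173.3
0.0735 82.9
0.0786 -7.0
[[ 0.5843  0.0515]
 [ 0.5758 -0.0121]
 [ 0.5642 -0.0096]
 [ 0.573   0.0528]] [0.57432823 0.02064639]
0.0642 -97.6
0.0118 167.8
0.063 82.0
0.0113 -6.2
[[0.57622252 0.0303069 ]
 [0.57265591 0.01312897]] [0.57443922 0.02171794]
plan: total [0.0272 0.1053 0.2506] rows 7 each [0.0039 0.015  0.0358] turn 11.1
```

Request:
apply_moves(
  moves=[
    [[0.0039,0.015,0.0358],0],
    [[0.0039,0.015,0.0358],0],
    [[0.0039,0.015,0.0358],0],
    [[0.0039,0.015,0.0358],0],
    [[0.0039,0.015,0.0358],0],
  ],
  hand=0.05,
)

```text
time_s: 4.13
tcp_pos: [0.4794, -0.1246, 0.1705]
ee_rot: [[0.867, -0.499, 0.001], [-0.499, -0.867, 0.0], [0.001, -0.001, -1.0]]
wrist_force: [1.3, 0.1, -0.0]
gripper_width: 0.708
gripper_force: 0.0
```

Request:
apply_moves(
  moves=[
    [[0.0039,0.015,0.0358],0],
    [[0.0039,0.015,0.0358],0],
    [[0,0,0],5.55],
    [[0,0,0],5.55],
    [[0,0,0],0],
  ],
)

```text
time_s: 4.55
tcp_pos: [0.4712, -0.1543, 0.0992]
ee_rot: [[0.753, -0.658, -0.002], [-0.658, -0.753, -0.0], [-0.001, 0.001, -1.0]]
wrist_force: [1.0, 0.0, 0.8]
gripper_width: 0.577
gripper_force: 0.0
```

```bash
python3 - <<'E'
from h import *
st(); p=imaging.capture('wrist')
pin(p,'red'); plan(0.4713,-0.154,0.006,-41)
E
```

```text
t 4.55 tcp [ 0.4712 -0.1543  0.0992] R [[0.753, -0.658, -0.002], [-0.658, -0.753, -0.0], [-0.001, 0.001, -1.0]] j [  0.7  17.3 -27.    0.  -45.8  48.2] F [1.  0.  0.8] w 0.577
red 0.91 len 0.165 rear+18 [ 0.4679 -0.1511] blob [ 0.4697 -0.1525] yaw -41.9
plan: total [-0.0005  0.0004  0.0942] rows 3 each [-0.0002  0.0001  0.0314] turn 0.1
```

Request:
apply_moves(
  moves=[
    [[-0.0005,0,0.031],0],
    [[-0.0005,0,0.031],0],
    [[0,0,0.031],0],
    [[0,0,0],0],
  ],
)

```text
time_s: 4.98
tcp_pos: [0.4669, -0.153, 0.0027]
ee_rot: [[0.755, -0.656, -0.01], [-0.656, -0.755, 0.001], [-0.008, 0.006, -1.0]]
wrist_force: [-0.4, -0.9, -0.3]
gripper_width: 0.575
gripper_force: 0.0
```

Request:
apply_moves(
  moves=[
    [[0,0,0],0],
    [[0,0,0],0],
    [[0,0,0],0],
    [[0,0,0],0],
    [[0,0,0],0],
  ],
  hand=0,
)

```text
time_s: 5.4
tcp_pos: [0.4718, -0.1535, 0.0086]
ee_rot: [[0.754, -0.657, 0.003], [-0.657, -0.754, -0.0], [0.003, -0.002, -1.0]]
wrist_force: [-0.1, 0.8, 4.1]
gripper_width: 0.291
gripper_force: 29.9
```

Request:
apply_moves(
  moves=[
    [[0,0,-0.02],0],
    [[0,0,-0.04],0],
    [[0,0,-0.04],0],
    [[0,0,-0.04],0],
    [[0,0,0],0],
  ],
)

```text
time_s: 5.82
tcp_pos: [0.4761, -0.1543, 0.156]
ee_rot: [[0.755, -0.655, 0.018], [-0.655, -0.755, -0.003], [0.016, -0.01, -1.0]]
wrist_force: [1.4, 0.3, 0.2]
gripper_width: 0.3
gripper_force: 29.9
```

```bash
python3 - <<'E'
from h import *
st(); p=imaging.capture('wrist'); cv2.imwrite('pics/w2.png',p['frame'])
p=imaging.capture('scene'); cv2.imwrite('pics/s2.png',p['frame'])
E
```

```text
t 5.82 tcp [ 0.4761 -0.1543  0.156 ] R [[0.755, -0.655, 0.018], [-0.655, -0.755, -0.003], [0.016, -0.01, -1.0]] j [  0.8  13.  -23.1   0.2 -52.8  48.2] F [1.4 0.3 0.2] w 0.3
```

View pics/s2.png

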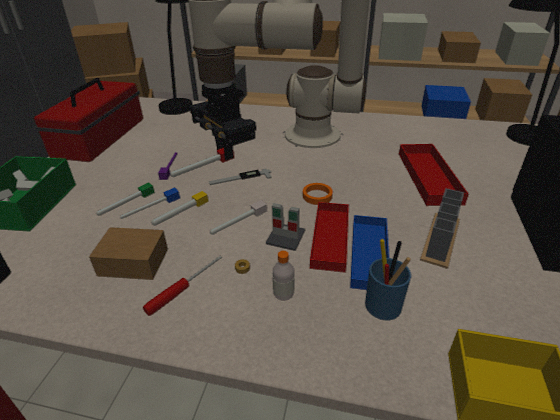

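Red is held: the grip is at (225,155) and the shaft runs to (172,173) in the scene view. I'll check its tilt and plan the path to the gauge.

```bash
cat >> h.py <<'E'
GC=np.array([.5745,.0205]); GY=-7.0
def gauge_tcp(off=0.):
    a=math.radians(GY); return GC-(.083-off)*np.array([math.cos(a),math.sin(a)])
E
python3 - <<'E'
from h import *
s=st()
R=np.array(s['ee_rot']); T=np.array(s['tcp_pos'])
for c in ['scene','wrist']:
    p=imaging.capture(c)
    for a in (0,5,10,20):
        t=math.radians(a); print(c,a,np.round(proj(p,T+[0,0,.005]+.148*(R[:,0]*math.cos(t)-np.array([0,0,1])*math.sin(t)))))
    ms=models.cut_out(p,'pin_red')
    if ms:
        ys,xs=np.nonzero(ms[0]['region']); print(ms[0]['confidence'],'left',xs.min(),ys[xs.argmin()],'topmost',xs[ys.argmin()],ys.min())
g=gauge_tcp(); print(g); plan(g[0],g[1],.15,-7)
E
```

```text
t 5.92 tcp [ 0.4716 -0.1534  0.1494] R [[0.754, -0.657, 0.006], [-0.657, -0.754, 0.0], [0.004, -0.004, -1.0]] j [  0.8  13.4 -23.6  -0.  -52.6  48.2] F [-1.  -0.  -1.5] w 0.296
scene 0 [170. 173.]
scene 5 [171. 177.]
scene 10 [173. 182.]
scene 20 [177. 189.]
0.73 left 172 173 topmost 221 150
wrist 0 [ 272. -109.]
wrist 5 [272. -87.]
wrist 10 [273. -66.]
wrist 20 [273. -26.]
0.73 left 247 244 topmost 263 0
[0.49211867 0.03061516]
plan: total [-0.104  -0.1535 -0.0044] rows 5 each [-0.0208 -0.0307 -0.0009] turn -34.09
```

Request:
apply_moves(
  moves=[
    [[-0.0208,-0.0307,-0.0005],0],
    [[-0.0208,-0.0307,-0.0005],0],
    [[-0.0208,-0.0307,-0.0005],0],
    [[-0.0208,-0.0307,-0.0005],0],
    [[-0.0208,-0.0307,-0.0005],0],
  ],
)

```text
time_s: 6.53
tcp_pos: [0.4924, 0.0319, 0.1481]
ee_rot: [[0.754, -0.657, -0.003], [-0.657, -0.754, -0.001], [-0.001, 0.003, -1.0]]
wrist_force: [0.2, -0.5, -0.5]
gripper_width: 0.296
gripper_force: 29.9
```

Request:
apply_moves(
  moves=[
    [[0,0,0],-6.82],
    [[0,0,0],-6.82],
    [[0,0,0],-6.82],
    [[0,0,0],-6.82],
    [[0,0,0],-6.82],
  ],
)

```text
time_s: 6.95
tcp_pos: [0.4924, 0.0305, 0.1478]
ee_rot: [[0.993, -0.115, -0.003], [-0.115, -0.993, -0.001], [-0.003, 0.002, -1.0]]
wrist_force: [0.4, -0.0, -0.8]
gripper_width: 0.299
gripper_force: 29.9
```

Request:
apply_moves(
  moves=[
    [[0,0,0],0],
    [[0,0,0],0],
    [[0,0,0],0],
  ],
)

```text
time_s: 7.2
tcp_pos: [0.4928, 0.0304, 0.1487]
ee_rot: [[0.992, -0.124, -0.002], [-0.124, -0.992, -0.001], [-0.002, 0.001, -1.0]]
wrist_force: [-0.6, -0.9, -0.5]
gripper_width: 0.295
gripper_force: 29.9
```

```bash
python3 - <<'E'
from h import *
s=st()
g=gauge_tcp(); plan(g[0],g[1],.11,-7)
p=imaging.capture('wrist'); 
for x in (0,.083,.148):
  R=np.array(s['ee_rot']); print(proj(p,np.array(s['tcp_pos'])+[0,0,.005]+x*R[:,0]))
print(proj(p,[*GC,.092])); cv2.imwrite('pics/w3.png',p['frame'])
E
```

```text
t 7.2 tcp [0.4928 0.0304 0.1487] R [[0.992, -0.124, -0.002], [-0.124, -0.992, -0.001], [-0.002, 0.001, -1.0]] j [ 22.4  13.5 -23.7  -0.  -52.9  60.5] F [-0.6 -0.9 -0.5] w 0.295
plan: total [-0.0007 -0.0001  0.0387] rows 1 each [-0.0007 -0.0001  0.0387] turn -0.13
[275.7949416  263.13056218]
[275.52858827  82.02952116]
[275.26298033 -98.56471611]
[275.19472189  94.67457717]
```

View pics/w3.png

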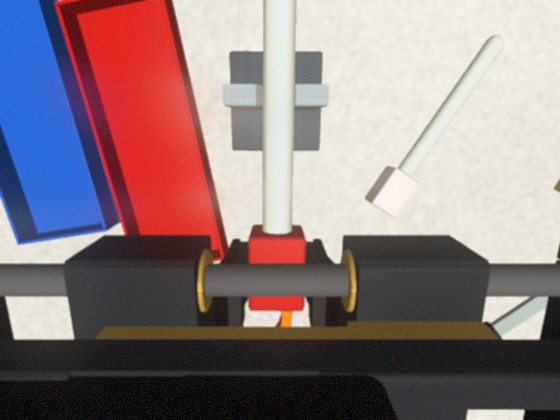

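The plate spans 223–329 and the shaft is centred near 279, so it sits about 1 mm to the right. I'll correct by 1 mm and lower.

Request:
apply_moves(
  moves=[
    [[0,-0.001,0.03],0],
    [[0,0,0.015],0],
    [[0,0,0.015],0],
    [[0,0,0.01],0],
    [[0,0,0],0],
  ],
)

```text
time_s: 7.67
tcp_pos: [0.4916, 0.0309, 0.0772]
ee_rot: [[0.992, -0.123, -0.005], [-0.123, -0.992, -0.002], [-0.005, 0.002, -1.0]]
wrist_force: [0.1, 0.0, -1.1]
gripper_width: 0.298
gripper_force: 29.9
```

Request:
apply_moves(
  moves=[
    [[0,0,0.008],0],
    [[0,0,0.008],0],
    [[0,0,0.006],0],
    [[0,0,0],0],
    [[0,0,0],0],
  ],
)

```text
time_s: 8.08
tcp_pos: [0.4933, 0.0313, 0.0574]
ee_rot: [[0.993, -0.122, -0.0], [-0.122, -0.993, -0.0], [-0.0, 0.0, -1.0]]
wrist_force: [-0.2, -2.0, -0.3]
gripper_width: 0.292
gripper_force: 30.0
```

Request:
apply_moves(
  moves=[
    [[0,0,0.003],0],
    [[0,0,0.002],0],
    [[0,0,0],0],
    [[0,0,0],0],
    [[0,0,0],0],
  ],
)

```text
time_s: 8.5
tcp_pos: [0.4932, 0.0314, 0.0527]
ee_rot: [[0.993, -0.122, -0.0], [-0.122, -0.993, -0.0], [-0.0, 0.0, -1.0]]
wrist_force: [-1.4, -4.0, 3.5]
gripper_width: 0.295
gripper_force: 30.0
```

Request:
apply_moves(
  moves=[
    [[0,0,0.001],0],
    [[0,0,0],0],
    [[0,0,0],0],
    [[0,0,0],0],
    [[0,0,0],0],
  ],
)

```text
time_s: 8.92
tcp_pos: [0.4932, 0.0314, 0.0514]
ee_rot: [[0.993, -0.122, -0.0], [-0.122, -0.993, -0.0], [-0.0, 0.0, -1.0]]
wrist_force: [-1.8, -2.6, 4.1]
gripper_width: 0.299
gripper_force: 30.0
```

Red passed the go slot and stopped at the no-go step, at about 0.058 m, so it is good. The tool can't tilt, so I'll stand the pin up by pushing its tip against the fixed gauge plate, beside the slot, while the grip swings up in an arc.

Request:
apply_moves(
  moves=[
    [[0,0,-0.033],0],
    [[0,0,-0.033],0],
    [[0,0,-0.033],0],
    [[-0.04,0.011,0],0],
    [[-0.04,0.011,0],0],
  ],
)

```text
time_s: 9.33
tcp_pos: [0.4137, 0.0211, 0.152]
ee_rot: [[0.993, -0.121, 0.006], [-0.121, -0.993, 0.003], [0.006, -0.004, -1.0]]
wrist_force: [-2.1, -0.4, -0.6]
gripper_width: 0.299
gripper_force: 30.0
```

Request:
apply_moves(
  moves=[
    [[0,0,0],0],
    [[0,0,0.038],0],
    [[0,0,0.038],0],
    [[0,0,0.037],0],
    [[0,0,0],0],
  ],
)

```text
time_s: 9.75
tcp_pos: [0.4064, 0.0178, 0.0315]
ee_rot: [[0.992, -0.123, -0.014], [-0.123, -0.992, -0.005], [-0.013, 0.007, -1.0]]
wrist_force: [-1.7, -0.5, -0.9]
gripper_width: 0.297
gripper_force: 30.0
```

Request:
apply_moves(
  moves=[
    [[0.005,0,0],0],
    [[0.004,0,0],0],
    [[0.003,0,0],0],
    [[0.001,0,0],0],
    [[0,0,0],0],
  ],
)

```text
time_s: 10.17
tcp_pos: [0.4206, 0.0171, 0.0384]
ee_rot: [[0.993, -0.121, -0.007], [-0.121, -0.993, -0.001], [-0.006, 0.002, -1.0]]
wrist_force: [-10.9, 4.0, 0.9]
gripper_width: 0.294
gripper_force: 30.1
```

```bash
python3 - <<'E'
from h import *
s=st()
R=np.array(s['ee_rot']); T=np.array(s['tcp_pos'])
p=imaging.capture('scene'); print(proj(p,T+[0,0,.005]+.148*R[:,0])); cv2.imwrite('pics/s4.png',cv2.resize(p['frame'][110:290,180:400],None,fx=3,fy=3))
a=math.radians(-7);d=T[:2]-GC; print('gauge frame',d@[math.cos(a),math.sin(a)],d@[-math.sin(a),math.cos(a)])
E
```

```text
t 10.17 tcp [0.4206 0.0171 0.0384] R [[0.993, -0.121, -0.007], [-0.121, -0.993, -0.001], [-0.006, 0.002, -1.0]] j [ 24.6  17.  -40.5  -0.2 -32.9  58.6] F [-10.9   4.    0.9] w 0.294
[277.32277917 219.77529742]
gauge frame -0.1523684371307376 -0.022104516628748155
```

View pics/s4.png

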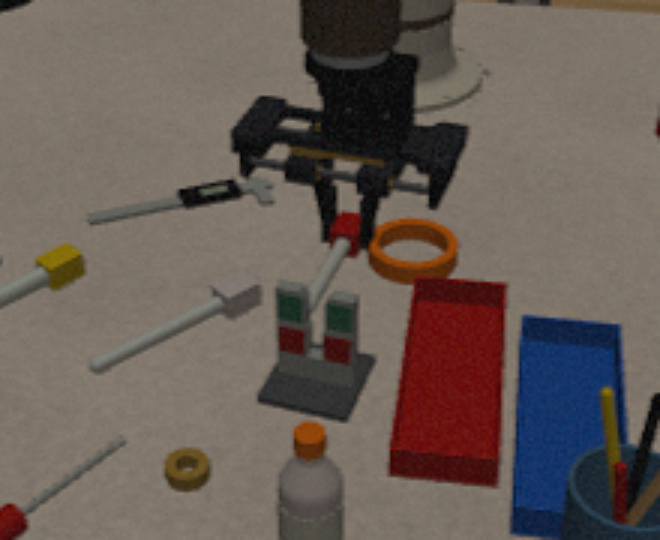

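The tip is bearing on the left part of the plate (crop ~(295,305)) with about 11 N. I'll start the arc.

Request:
apply_moves(
  moves=[
    [[0.001,0,-0.0147],0],
    [[0.0026,0,-0.0146],0],
    [[0.0041,0,-0.0143],0],
    [[0.0055,0,-0.0138],0],
    [[0.0068,0,-0.0131],0],
  ],
)

```text
time_s: 10.63
tcp_pos: [0.442, 0.0151, 0.1106]
ee_rot: [[0.993, -0.122, -0.002], [-0.122, -0.993, 0.001], [-0.002, -0.001, -1.0]]
wrist_force: [-4.6, 1.1, -1.3]
gripper_width: 0.298
gripper_force: 30.0
```

```bash
cat >> h.py <<'E'
def tilt(col='red',name=None,R=None):
    """scene view: predicted tip pixels for pitch angles, and the seen shaft end"""
    s=st(); R=np.array(s['ee_rot']); T=np.array(s['tcp_pos']); p=imaging.capture('scene')
    O=T+[0,0,.005]; print('origin px',np.round(proj(p,O)))
    for a in range(0,106,15):
        t=math.radians(a); print(a,np.round(proj(p,O+.148*(R[:,0]*math.cos(t)-np.array([0,0,1])*math.sin(t)))),end=' ')
    for m in models.cut_out(p,'pin_'+col)[:2]:
        ys,xs=np.nonzero(m['region']); print('\nseen',round(m['confidence'],2),'bottom',xs[ys.argmax()],ys.max(),'left',xs.min(),ys[xs.argmin()],'top',xs[ys.argmin()],ys.min())
    if name:
        u,v=np.int32(proj(p,O)); u=min(max(u,110),450); v=min(max(v,80),330)
        cv2.imwrite(name,cv2.resize(p['frame'][v-80:v+90,u-100:u+100],None,fx=3,fy=3))
E
python3 -c "
from h import *
tilt('red','pics/s5.png')"
```

```text
t 10.63 tcp [0.442  0.0151 0.1106] R [[0.993, -0.122, -0.002], [-0.122, -0.993, 0.001], [-0.002, -0.001, -1.0]] j [ 23.1  11.6 -33.1  -0.1 -45.4  60. ] F [-4.6  1.1 -1.3] w 0.298
origin px [294. 168.]
0 [274. 200.] 15 [275. 212.] 30 [277. 221.] 45 [281. 225.] 60 [285. 225.] 75 [289. 221.] 90 [293. 214.] 105 [298. 205.] 
seen 0.73 bottom 283 207 left 281 201 top 292 159
```

View pics/s5.png

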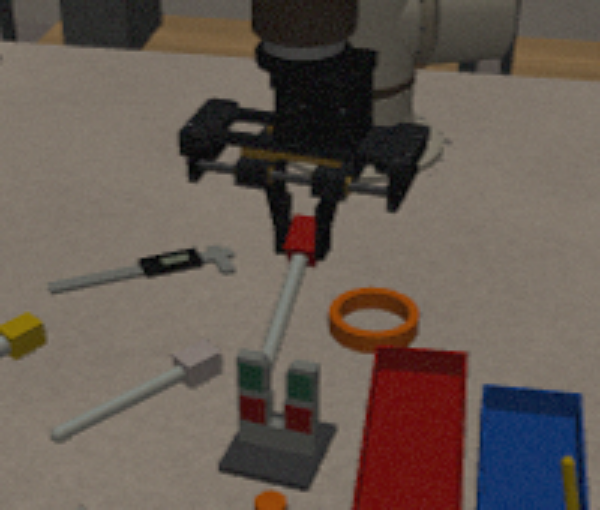

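Request:
apply_moves(
  moves=[
    [[0.0083,0,-0.0124],0],
    [[0.0096,0,-0.0115],0],
    [[0.0107,0,-0.0104],0],
    [[0.0118,0,-0.0093],0],
    [[0.0127,0,-0.008],0],
  ],
)

```text
time_s: 11.15
tcp_pos: [0.4958, 0.0085, 0.1634]
ee_rot: [[0.993, -0.122, 0.001], [-0.122, -0.993, 0.001], [0.001, -0.001, -1.0]]
wrist_force: [-3.8, -0.5, 0.7]
gripper_width: 0.293
gripper_force: 30.0
```

Request:
apply_moves(
  moves=[
    [[0.0133,0,-0.0067],0],
    [[0.014,0,-0.0053],0],
    [[0.0143,0,-0.0038],0],
    [[0.0146,0,-0.0023],0],
    [[0,0,0],0],
  ],
)

```text
time_s: 11.57
tcp_pos: [0.5552, 0.0018, 0.1816]
ee_rot: [[0.993, -0.122, 0.006], [-0.122, -0.993, 0.001], [0.006, -0.002, -1.0]]
wrist_force: [-1.2, 0.6, 0.2]
gripper_width: 0.299
gripper_force: 30.0
```

```bash
python3 -c "
from h import *
tilt('red','pics/s6.png')"
```

```text
t 11.57 tcp [0.5552 0.0018 0.1816] R [[0.993, -0.122, 0.006], [-0.122, -0.993, 0.001], [0.006, -0.002, -1.0]] j [ 16.9  17.  -13.3   0.1 -59.3  66. ] F [-1.2  0.6  0.2] w 0.299
origin px [279. 165.]
0 [253. 202.] 15 [255. 216.] 30 [258. 225.] 45 [263. 230.] 60 [268. 230.] 75 [274. 226.] 90 [280. 218.] 105 [285. 208.] 
seen 0.81 bottom 281 204 left 274 153 top 277 150
```

View pics/s6.png

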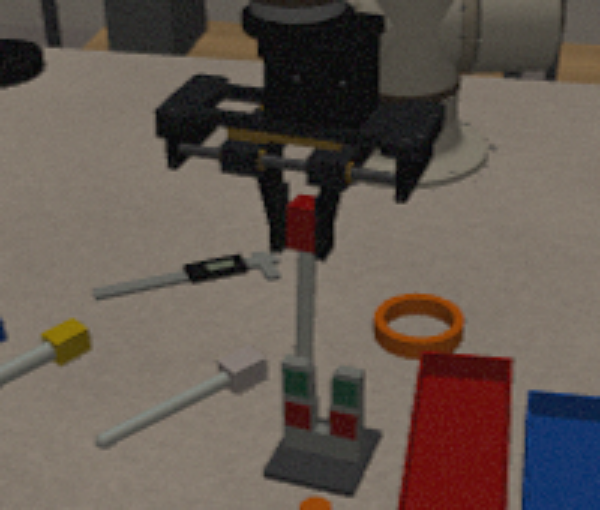

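The pin stands nearly vertical in the fingers. I'll back off, lift it and localise the cups.

Request:
apply_moves(
  moves=[
    [[-0.01,0,-0.005],0],
    [[0,0,-0.03],0],
    [[0,0,-0.03],0],
    [[0,0,-0.025],0],
    [[0,0,0],0],
  ],
)

```text
time_s: 12.08
tcp_pos: [0.5445, 0.0037, 0.275]
ee_rot: [[0.993, -0.12, 0.014], [-0.12, -0.993, 0.002], [0.013, -0.003, -1.0]]
wrist_force: [0.4, -0.3, 0.3]
gripper_width: 0.293
gripper_force: 30.0
```

```bash
python3 - <<'E'
from h import *
st(); Q=[]
for c in ['top','scene']:
    p=imaging.capture(c)
    for t,z in [('stand',0.),('cup0',.012),('cup1',.012),('cup2',.012)]:
        for m in models.place_of(p,t)[:3]:
            u,v=m['at'][0]*560,m['at'][1]*420; print(c,t,round(m['confidence'],2),round(u,1),round(v,1),np.round(at_z(p,u,v,z),3))
    if c=='top':
        cv2.imwrite('pics/c2.png',cv2.resize(p['frame'][165:265,75:160],None,fx=6,fy=6,interpolation=cv2.INTER_CUBIC))
plan(.46,.28,.27,None)
E
```

```text
t 12.08 tcp [0.5445 0.0037 0.275 ] R [[0.993, -0.12, 0.014], [-0.12, -0.993, 0.002], [0.013, -0.003, -1.0]] j [ 17.5  11.8  -6.5   0.2 -70.9  65.5] F [ 0.4 -0.3  0.3] w 0.293
top stand 0.7 118.5 220.0 [0.503 0.387 0.   ]
top cup0 0.77 130.0 198.4 [0.56  0.355 0.012]
top cup0 0.7 116.6 214.0 [0.518 0.389 0.012]
top cup0 0.67 110.2 243.0 [0.439 0.402 0.012]
top cup1 0.77 130.0 198.4 [0.56  0.355 0.012]
top cup1 0.7 116.6 214.0 [0.518 0.389 0.012]
top cup1 0.67 110.2 243.0 [0.439 0.402 0.012]
top cup2 0.77 130.0 198.4 [0.56  0.355 0.012]
top cup2 0.7 116.6 214.0 [0.518 0.389 0.012]
top cup2 0.67 110.2 243.0 [0.439 0.402 0.012]
scene stand 0.74 443.4 240.2 [0.514 0.391 0.   ]
scene cup0 0.96 442.2 234.8 [0.509 0.387 0.012]
scene cup0 0.88 445.6 221.5 [0.454 0.401 0.012]
scene cup0 0.65 439.2 253.4 [0.577 0.373 0.012]
scene cup1 0.96 442.2 234.8 [0.509 0.387 0.012]
scene cup1 0.88 445.6 221.5 [0.454 0.401 0.012]
scene cup1 0.65 439.2 253.4 [0.577 0.373 0.012]
scene cup2 0.96 442.2 234.8 [0.509 0.387 0.012]
scene cup2 0.88 445.6 221.5 [0.454 0.401 0.012]
scene cup2 0.65 439.2 253.4 [0.577 0.373 0.012]
plan: total [-0.1153 -0.2647 -0.0031] rows 8 each [-0.0144 -0.0331 -0.0004] turn None
```

View pics/c2.png

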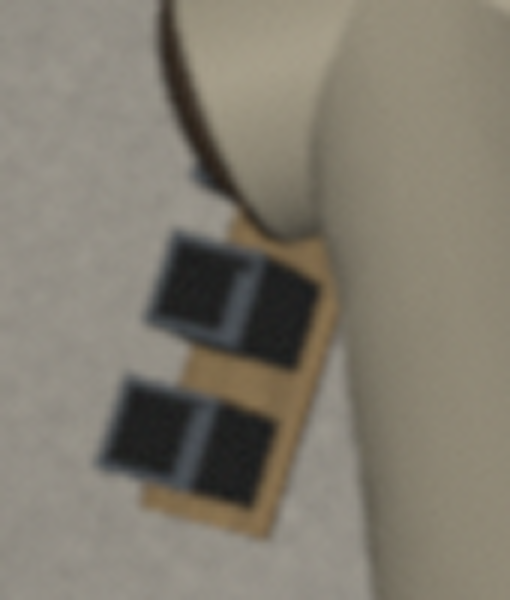

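The crop shows the rims of the middle cup, centre ~(205,290), and the near cup, centre ~(155,433). The arm covers the far cup.

```bash
python3 - <<'E'
from h import *
p=imaging.capture('top')
f=lambda a,z: np.array([at_z(p,75+u/6-.4,165+v/6-.4,z)[:2] for u,v in a])
M=[]
for a in ([(175,235),(262,255),(235,345),(148,322)],[(125,378),(213,398),(182,487),(98,467)]):
    A=f(a,.091); M.append(A.mean(0)); print(A.mean(0),[round(np.linalg.norm(A[(i+1)%4]-A[i]),4) for i in range(4)])
B=f([(140,505),(268,537)],.008); print(B, np.linalg.norm(B[1]-B[0]))
d=M[0]-M[1]; print(np.linalg.norm(d), math.degrees(math.atan2(d[1],d[0]))); print('far',M[0]+d)
E
```

```text
[0.50766366 0.3829038 ] [np.float64(0.0384), np.float64(0.0397), np.float64(0.0386), np.float64(0.0385)]
[0.44680118 0.40073627] [np.float64(0.0385), np.float64(0.039), np.float64(0.0366), np.float64(0.0386)]
[[0.42430184 0.43554161]
 [0.40963536 0.37778701]] 0.05958774968359132
0.0634211179919386 -16.330380307296842
far [0.56852613 0.36507133]
```

```bash
cat >> h.py <<'E'
CUP={'far':(.569,.365),'mid':(.508,.382),'near':(.447,.400)}
E
python3 -c "
from h import *
plan(*CUP['far'],.28,-16)"
```

```text
plan: total [-0.0176 -0.3622 -0.0129] rows 9 each [-0.002  -0.0402 -0.0014] turn 9.02
```

Request:
apply_moves(
  moves=[
    [[-0.0018,-0.0362,-0.002],0],
    [[-0.0018,-0.0362,-0.002],0],
    [[-0.0018,-0.0362,-0.002],0],
    [[-0.0018,-0.0362,-0.002],0],
    [[-0.0018,-0.0362,-0.002],0],
  ],
)

```text
time_s: 13.05
tcp_pos: [0.5555, 0.1856, 0.2776]
ee_rot: [[0.993, -0.122, -0.0], [-0.122, -0.993, -0.0], [-0.0, 0.0, -1.0]]
wrist_force: [1.8, -0.8, -0.8]
gripper_width: 0.295
gripper_force: 30.0
```

Request:
apply_moves(
  moves=[
    [[-0.0018,-0.0362,0],0],
    [[-0.0018,-0.0362,0],0],
    [[-0.0018,-0.0362,0],0],
    [[-0.0018,-0.0362,0],0],
    [[-0.0018,-0.0362,0],0],
  ],
)

```text
time_s: 13.47
tcp_pos: [0.5686, 0.3666, 0.2772]
ee_rot: [[0.993, -0.121, -0.0], [-0.121, -0.993, -0.0], [-0.0, 0.001, -1.0]]
wrist_force: [0.8, -0.3, -0.3]
gripper_width: 0.294
gripper_force: 30.0
```

Request:
apply_moves(
  moves=[
    [[0,0,0],4.5],
    [[0,0,0],4.5],
    [[0,0,0],0],
    [[0,0,0],0],
    [[0,0,0],0],
  ],
)

```text
time_s: 13.88
tcp_pos: [0.5688, 0.3645, 0.2775]
ee_rot: [[0.962, -0.274, -0.0], [-0.274, -0.962, -0.0], [-0.0, 0.0, -1.0]]
wrist_force: [0.5, 0.5, -1.2]
gripper_width: 0.296
gripper_force: 30.0
```

```bash
python3 - <<'E'
from h import *
s=st(); T=np.array(s['tcp_pos'])
a=imaging.capture('scene'); b=imaging.capture('wrist')
cv2.imwrite('pics/s7.png',np.hstack([cv2.resize(a['frame'][120:280,370:500],(400,492)),cv2.resize(b['frame'][0:330,140:400],(388,492))]))
for n,p in (('scene',a),('wrist',b)):
    print(n,[np.round(proj(p,X),1).tolist() for X in (T,T+[0,0,-.143],T+[.02,0,-.143],[*CUP['far'],.091],[*CUP['far'],.012])])
plan(*CUP['far'],.28,-16)
E
```

```text
t 13.88 tcp [0.5688 0.3645 0.2775] R [[0.962, -0.274, -0.0], [-0.274, -0.962, -0.0], [-0.0, 0.0, -1.0]] j [ 46.3  25.5  13.7   0.  -78.2  27.7] F [ 0.5  0.5 -1.2] w 0.296
scene [[464.8, 144.9], [447.3, 206.5], [448.5, 212.2], [442.9, 223.0], [435.1, 250.4]]
wrist [[275.6, 259.3], [276.1, 198.4], [269.8, 177.1], [275.6, 189.2], [275.8, 177.3]]
plan: total [-0.     -0.0007 -0.0021] rows 1 each [-0.     -0.0007 -0.0021] turn 0.04
```

View pics/s7.png

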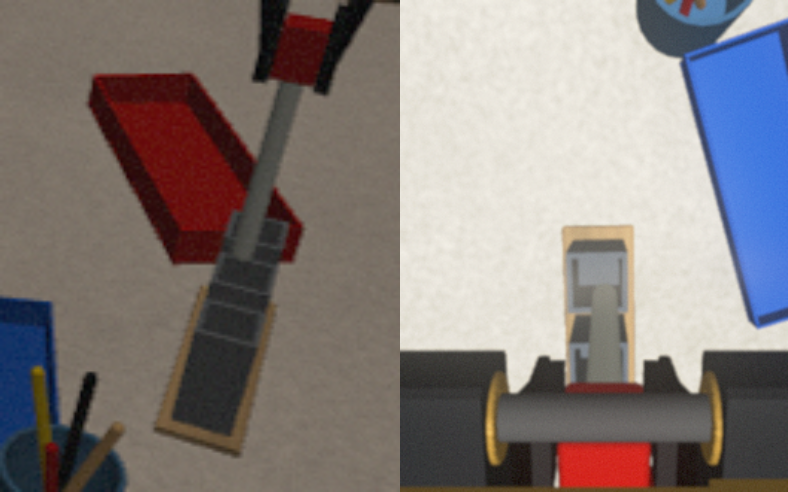

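In both views the shaft hangs vertical over the far cup (tip ~(243,258) and (604,287) in the crop), within about 3 mm of centre. I'll lower it.

Request:
apply_moves(
  moves=[
    [[0.002,-0.002,0.02],0],
    [[0,0,0.03],0],
    [[0,0,0.03],0],
    [[0,0,0.025],0],
    [[0,0,0],0],
  ],
)

```text
time_s: 14.4
tcp_pos: [0.5682, 0.3636, 0.1662]
ee_rot: [[0.961, -0.276, -0.01], [-0.276, -0.961, -0.007], [-0.008, 0.01, -1.0]]
wrist_force: [-1.8, -1.1, -2.4]
gripper_width: 0.295
gripper_force: 30.0
```

Request:
apply_moves(
  moves=[
    [[0,0,0.008],0],
    [[0,0,0.004],0],
    [[0,0,0],0],
    [[0,0,0],0],
  ],
)

```text
time_s: 14.73
tcp_pos: [0.5719, 0.3666, 0.1623]
ee_rot: [[0.961, -0.275, 0.002], [-0.275, -0.961, 0.002], [0.002, -0.002, -1.0]]
wrist_force: [-0.3, -0.6, -0.7]
gripper_width: 0.297
gripper_force: 30.0
```

Request:
apply_moves(
  moves=[
    [[0,0,0],0],
    [[0,0,0],0],
    [[0,0,-0.035],0],
    [[0,0,-0.04],0],
    [[0,0,-0.04],0],
  ],
  hand=0.05,
)

```text
time_s: 15.15
tcp_pos: [0.571, 0.3659, 0.2772]
ee_rot: [[0.961, -0.275, -0.0], [-0.275, -0.961, -0.001], [-0.0, 0.001, -1.0]]
wrist_force: [1.5, 0.7, 0.1]
gripper_width: 0.546
gripper_force: 0.0
```

```bash
cat >> h.py <<'E'
def cupcheck(col):
    for c in ('scene','top'):
        p=imaging.capture(c)
        for m in models.place_of(p,'pin_%s_mid'%col)[:1]:
            u,v=m['at'][0]*560,m['at'][1]*420; print(c,'mid',round(m['confidence'],2),np.round(at_z(p,u,v,.077),3))
        for m in models.place_of(p,'pin_'+col)[:1]:
            u,v=m['at'][0]*560,m['at'][1]*420; print(c,'grip',round(m['confidence'],2),np.round(at_z(p,u,v,.16),3))
    return p
E
python3 - <<'E'
from h import *
st(); p=cupcheck('red')
plan(.478,-.2393,.12,-34)
E
```

```text
t 15.15 tcp [0.571  0.3659 0.2772] R [[0.961, -0.275, -0.0], [-0.275, -0.961, -0.001], [-0.0, 0.001, -1.0]] j [ 46.3  25.8  14.2   0.  -78.4  27.7] F [1.5 0.7 0.1] w 0.546
scene mid 0.94 [0.574 0.365 0.077]
scene grip 0.74 [0.554 0.374 0.16 ]
top mid 0.71 [0.57  0.363 0.077]
top grip 0.51 [0.542 0.373 0.16 ]
plan: total [0.0777 0.6073 0.1547] rows 16 each [0.0049 0.038  0.0097] turn 18.01
```

Red is in the far cup, with its shaft middle at (0.572,0.364) against the cup at (0.571,0.366). Next is yellow.

Request:
apply_moves(
  moves=[
    [[0.0046,0.0357,0.009],0],
    [[0.0046,0.0357,0.009],0],
    [[0.0046,0.0357,0.009],0],
    [[0.0046,0.0357,0.009],0],
    [[0.0046,0.0357,0.009],0],
  ],
)

```text
time_s: 15.87
tcp_pos: [0.5428, 0.1863, 0.2285]
ee_rot: [[0.961, -0.275, -0.003], [-0.275, -0.961, -0.002], [-0.002, 0.003, -1.0]]
wrist_force: [-0.1, 0.7, -1.1]
gripper_width: 0.575
gripper_force: 0.0
```

Request:
apply_moves(
  moves=[
    [[0.0046,0.0357,0.009],0],
    [[0.0046,0.0357,0.009],0],
    [[0.0046,0.0357,0.009],0],
    [[0.0046,0.0357,0.009],0],
    [[0.0046,0.0357,0.009],0],
  ],
)

```text
time_s: 16.28
tcp_pos: [0.5155, 0.0085, 0.1839]
ee_rot: [[0.961, -0.275, -0.003], [-0.275, -0.961, -0.001], [-0.002, 0.002, -1.0]]
wrist_force: [1.3, 0.3, -0.8]
gripper_width: 0.578
gripper_force: 0.0
```

Request:
apply_moves(
  moves=[
    [[0.0046,0.0357,0.009],0],
    [[0.0046,0.0357,0.009],0],
    [[0.0046,0.0357,0.009],0],
    [[0.0046,0.0357,0.009],0],
    [[0.0046,0.0357,0.009],0],
  ],
)

```text
time_s: 16.7
tcp_pos: [0.4884, -0.1691, 0.139]
ee_rot: [[0.961, -0.275, -0.003], [-0.275, -0.961, 0.0], [-0.003, 0.001, -1.0]]
wrist_force: [1.6, -0.2, 0.0]
gripper_width: 0.576
gripper_force: 0.0
```

Request:
apply_moves(
  moves=[
    [[0.0046,0.0357,0.009],0],
    [[0.0046,0.0357,0.009],0],
    [[0,0,0],6],
    [[0,0,0],6],
    [[0,0,0],6],
  ],
)

```text
time_s: 17.12
tcp_pos: [0.4776, -0.2396, 0.1207]
ee_rot: [[0.825, -0.565, -0.004], [-0.565, -0.825, 0.001], [-0.004, 0.002, -1.0]]
wrist_force: [-0.2, 0.1, -0.3]
gripper_width: 0.574
gripper_force: 0.0
```

Request:
apply_moves(
  moves=[
    [[0,0,0],0],
    [[0,0,0],0],
  ],
)

```text
time_s: 17.28
tcp_pos: [0.4784, -0.2387, 0.1216]
ee_rot: [[0.831, -0.557, -0.002], [-0.557, -0.831, 0.0], [-0.002, 0.001, -1.0]]
wrist_force: [-1.1, -0.5, -0.1]
gripper_width: 0.575
gripper_force: 0.0
```

```bash
python3 - <<'E'
from h import *
st(); p=imaging.capture('wrist')
for c in ['yellow','white','blue','green']: pin(p,c)
plan(.478,-.2393,.006,-34)
E
```

```text
t 17.28 tcp [ 0.4784 -0.2387  0.1216] R [[0.831, -0.557, -0.002], [-0.557, -0.831, 0.0], [-0.002, 0.001, -1.0]] j [ -9.1  19.  -20.2  -0.  -50.9  65.3] F [-1.1 -0.5 -0.1] w 0.575
yellow 0.72 len 0.168 rear+18 [ 0.4751 -0.2376] blob [ 0.4772 -0.2388] yaw -34.0
white 0.68 len 0.086 rear+18 [ 0.5503 -0.1224] blob None yaw -41.2
blue 0.63 len 0.123 rear+18 [ 0.4762 -0.3237] blob [ 0.4769 -0.3251] yaw -39.7
green 0.64 len 0.084 rear+18 [ 0.4658 -0.4077] blob [ 0.4658 -0.41  ] yaw -31.0
plan: total [-0.0005  0.0013  0.1165] rows 3 each [-0.0002  0.0004  0.0388] turn 0.1
```

Request:
apply_moves(
  moves=[
    [[-0.001,0.001,0.029],0],
    [[0,0,0.029],0],
    [[0,0,0.029],0],
    [[0,0,0.028],0],
    [[0,0,0],0],
  ],
)

```text
time_s: 17.95
tcp_pos: [0.4738, -0.2379, 0.0028]
ee_rot: [[0.829, -0.559, -0.011], [-0.559, -0.829, 0.003], [-0.01, 0.004, -1.0]]
wrist_force: [-0.9, -0.5, -0.8]
gripper_width: 0.574
gripper_force: 0.0
```

Request:
apply_moves(
  moves=[
    [[0,0,0],0],
    [[0,0,0],0],
    [[0,0,0],0],
    [[0,0,0],0],
    [[0,0,0],0],
  ],
  hand=0,
)

```text
time_s: 18.37
tcp_pos: [0.4789, -0.2392, 0.0092]
ee_rot: [[0.829, -0.559, 0.003], [-0.559, -0.829, -0.001], [0.003, -0.001, -1.0]]
wrist_force: [0.1, 0.0, 2.8]
gripper_width: 0.297
gripper_force: 30.0
```

Request:
apply_moves(
  moves=[
    [[0,0,-0.03],0],
    [[0,0,-0.04],0],
    [[0,0,-0.04],0],
    [[0,0,-0.04],0],
    [[0,0,0],0],
  ],
)

```text
time_s: 18.78
tcp_pos: [0.4829, -0.2408, 0.1672]
ee_rot: [[0.83, -0.557, 0.018], [-0.557, -0.83, -0.006], [0.018, -0.005, -1.0]]
wrist_force: [1.2, -0.9, -0.5]
gripper_width: 0.296
gripper_force: 30.0
```

```bash
python3 - <<'E'
from h import *
tilt('yellow'); g=gauge_tcp(); plan(*g,.16,-7)
E
```

```text
t 18.78 tcp [ 0.4829 -0.2408  0.1672] R [[0.83, -0.557, 0.018], [-0.557, -0.83, -0.006], [0.018, -0.005, -1.0]] j [ -9.2  16.  -17.1   0.2 -55.8  65.2] F [ 1.2 -0.9 -0.5] w 0.296
origin px [190. 147.]
0 [135. 167.] 15 [141. 180.] 30 [150. 191.] 45 [161. 197.] 60 [173. 200.] 75 [186. 200.] 90 [198. 196.] 105 [209. 189.] 
seen 0.92 bottom 139 172 left 136 168 top 187 142
plan: total [-1.396e-01 -2.311e-01  1.000e-04] rows 7 each [-0.0199 -0.033   0.    ] turn -27.0
```

Request:
apply_moves(
  moves=[
    [[-0.0198,-0.0331,0],0],
    [[-0.0198,-0.0331,0],0],
    [[-0.0198,-0.0331,0],0],
    [[-0.0198,-0.0331,0],0],
    [[-0.0198,-0.0331,0],0],
  ],
)

```text
time_s: 19.3
tcp_pos: [0.4865, -0.045, 0.156]
ee_rot: [[0.829, -0.56, -0.004], [-0.56, -0.829, -0.0], [-0.003, 0.002, -1.0]]
wrist_force: [0.7, -0.1, -0.6]
gripper_width: 0.295
gripper_force: 30.0
```

Request:
apply_moves(
  moves=[
    [[-0.0198,-0.0331,0],0],
    [[-0.0198,-0.0331,0],0],
    [[0,0,0],-6.75],
    [[0,0,0],-6.75],
    [[0,0,0],-6.75],
  ],
)

```text
time_s: 19.72
tcp_pos: [0.4909, 0.0313, 0.1558]
ee_rot: [[0.973, -0.23, -0.004], [-0.23, -0.973, -0.001], [-0.004, 0.002, -1.0]]
wrist_force: [-0.2, -0.8, -1.9]
gripper_width: 0.295
gripper_force: 30.0
```

Request:
apply_moves(
  moves=[
    [[0,0,0],-6.75],
    [[0,0,0],0],
    [[0,0,0],0],
    [[0,0,0],0],
  ],
)

```text
time_s: 20.05
tcp_pos: [0.4918, 0.0303, 0.1568]
ee_rot: [[0.992, -0.124, -0.002], [-0.124, -0.992, -0.001], [-0.002, 0.001, -1.0]]
wrist_force: [0.2, -0.3, -1.9]
gripper_width: 0.295
gripper_force: 30.0
```

```bash
cat >> h.py <<'E'
def shaft_off():
    """wrist view: plate vs shaft lateral position just in front of the plate, in px"""
    s=st(); p=imaging.capture('wrist'); T=np.array(s['tcp_pos']); R=np.array(s['ee_rot'])
    for x in (.05,.065,.11):
        u,v=proj(p,T+[0,0,.005]+x*R[:,0]); v=int(v)
        if v<0: continue
        g=cv2.cvtColor(p['frame'],cv2.COLOR_BGR2GRAY)[v].astype(int)
        print('x',x,'pred col',round(u,1),'row',v,'profile',g[int(u)-34:int(u)+36:3].tolist())
E
python3 - <<'E'
from h import *
st(); g=gauge_tcp(); plan(*g,.11,-7)
p=imaging.capture('wrist'); s=r.sense(); T=np.array(s['tcp_pos']); R=np.array(s['ee_rot'])
m=models.cut_out(p,'pin_yellow')[0]['region']
for v in (40,70,100,130,160,190,220):
    xs=np.nonzero(m[v])[0]; print(v,xs.min() if len(xs) else None,xs.max() if len(xs) else None)
print([np.round(proj(p,T+[0,0,.005]+x*R[:,0]),1).tolist() for x in (0,.05,.083,.1)])
E
```

```text
t 20.05 tcp [0.4918 0.0303 0.1568] R [[0.992, -0.124, -0.002], [-0.124, -0.992, -0.001], [-0.002, 0.001, -1.0]] j [ 22.4  12.8 -23.2  -0.  -54.1  60.4] F [ 0.2 -0.3 -1.9] w 0.295
plan: total [ 0.0003 -0.0004  0.0468] rows 2 each [ 0.0001 -0.0002  0.0234] turn -0.14
40 257 298
70 257 297
100 257 297
130 257 297
160 258 296
190 257 296
220 256 295
[[275.8, 262.9], [275.6, 159.3], [275.4, 81.5], [275.3, 38.0]]
```

Request:
apply_moves(
  moves=[
    [[0,0,0.025],0],
    [[0,0,0.02],0],
    [[0,0,0.015],0],
    [[0,0,0.006],0],
    [[0,0,0],0],
  ],
)

```text
time_s: 20.57
tcp_pos: [0.4919, 0.0303, 0.0906]
ee_rot: [[0.993, -0.122, -0.002], [-0.122, -0.993, -0.001], [-0.002, 0.001, -1.0]]
wrist_force: [-0.8, -0.1, -0.7]
gripper_width: 0.296
gripper_force: 30.0
```

Request:
apply_moves(
  moves=[
    [[0,0,0.004],0],
    [[0,0,0.002],0],
    [[0,0,0],0],
    [[0,0,0],0],
    [[0,0,0],0],
  ],
)

```text
time_s: 20.98
tcp_pos: [0.4934, 0.0308, 0.0867]
ee_rot: [[0.993, -0.121, 0.003], [-0.121, -0.993, 0.001], [0.003, -0.001, -1.0]]
wrist_force: [-0.2, 0.0, 2.5]
gripper_width: 0.297
gripper_force: 30.0
```

Request:
apply_moves(
  moves=[
    [[0,0,0.002],0],
    [[0,0,0],0],
    [[0,0,0],0],
    [[0,0,0],0],
    [[0,0,0],0],
  ],
)

```text
time_s: 21.4
tcp_pos: [0.4931, 0.0307, 0.0841]
ee_rot: [[0.993, -0.121, 0.002], [-0.121, -0.993, 0.0], [0.001, -0.001, -1.0]]
wrist_force: [0.2, -0.3, 3.8]
gripper_width: 0.296
gripper_force: 30.0
```

Yellow is stopped at the mouth of the go slot (axis about 0.09 m, 4 N), so it is too thick and goes in the blue tray.

Request:
apply_moves(
  moves=[
    [[0,0,-0.025],0],
    [[0,0,-0.04],0],
    [[0.0014,-0.0372,0],0],
    [[0.0014,-0.0372,0],0],
    [[0.0014,-0.0372,0],0],
  ],
)

```text
time_s: 21.82
tcp_pos: [0.5091, 0.1413, 0.1483]
ee_rot: [[0.992, -0.124, -0.002], [-0.124, -0.992, -0.0], [-0.002, 0.0, -1.0]]
wrist_force: [1.2, -0.5, -2.2]
gripper_width: 0.292
gripper_force: 30.0
```

Request:
apply_moves(
  moves=[
    [[0.0014,-0.0372,0],0],
    [[0.0014,-0.0372,0],0],
    [[0,0,0],-4.5],
    [[0,0,0],-4.5],
    [[0,0,0],0],
  ],
)

```text
time_s: 22.23
tcp_pos: [0.5205, 0.2144, 0.1467]
ee_rot: [[0.999, 0.037, -0.004], [0.037, -0.999, -0.002], [-0.004, 0.002, -1.0]]
wrist_force: [0.2, -0.5, -0.9]
gripper_width: 0.293
gripper_force: 30.0
```

```bash
cat >> h.py <<'E'
def tray(p,name,near,z=.028):
    for m in models.cut_out(p,name)[:3]:
        c=max(cv2.findContours(m['region'].astype(np.uint8),0,2)[0],key=cv2.contourArea)[:,0]
        W=np.array([at_z(p,u,v,z)[:2] for u,v in c],np.float32)*1000
        rc=cv2.minAreaRect(W); b=cv2.boxPoints(rc)
        e=b[1]-b[0] if np.linalg.norm(b[1]-b[0])>np.linalg.norm(b[2]-b[1]) else b[2]-b[1]
        if np.hypot(*(np.array(rc[0])/1000-near))<.1: print(name,round(m['confidence'],2),np.round(rc[0]),np.round(rc[1]),'yaw',round((math.degrees(math.atan2(e[1],e[0]))+90)%180-90,1), 'box',np.round(b).tolist())
E
python3 - <<'E'
from h import *
st()
for c in ('scene','wrist'):
    p=imaging.capture(c); tray(p,'tray_blue',(.594,.216)); tray(p,'tray_red',(.554,.12))
p=cv2.imread('pics/top0.png')
cv2.imwrite('pics/w8.png',imaging.capture('wrist')['frame'])
E
```

```text
t 22.23 tcp [0.5205 0.2144 0.1467] R [[0.999, 0.037, -0.004], [0.037, -0.999, -0.002], [-0.004, 0.002, -1.0]] j [ 38.8  20.  -14.4  -0.1 -55.9  53.3] F [ 0.2 -0.5 -0.9] w 0.293
tray_blue 0.69 [611. 221.] [246.  81.] yaw 2.0 box [[487.0, 257.0], [489.0, 176.0], [736.0, 184.0], [733.0, 266.0]]
tray_red 0.67 [575. 128.] [250.  81.] yaw 3.0 box [[448.0, 162.0], [452.0, 81.0], [702.0, 94.0], [697.0, 175.0]]
tray_blue 0.74 [579. 246.] [187.  30.] yaw 1.6 box [[485.0, 258.0], [486.0, 228.0], [673.0, 233.0], [672.0, 264.0]]
tray_red 0.91 [569. 130.] [194.  85.] yaw 3.1 box [[470.0, 167.0], [475.0, 82.0], [668.0, 93.0], [664.0, 178.0]]
```

View pics/w8.png

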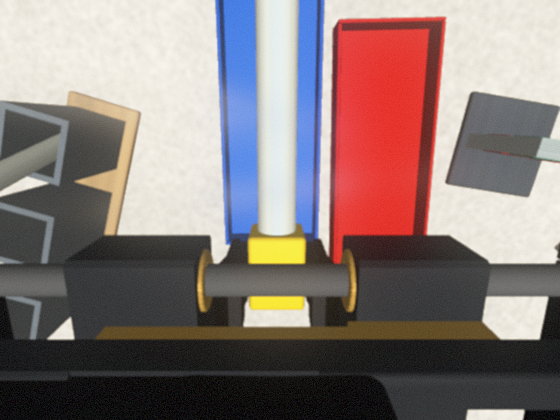

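The pin lies along the blue tray: tray columns 222–320 and shaft centred at 277, so it needs about 4 mm towards +y.

Request:
apply_moves(
  moves=[
    [[0,-0.004,0.03],0],
    [[0,0,0.035],0],
    [[0,0,0.035],0],
    [[0,0,0.02],0],
    [[0,0,0],0],
  ],
)

```text
time_s: 23.0
tcp_pos: [0.5187, 0.2158, 0.024]
ee_rot: [[0.999, 0.033, -0.009], [0.033, -0.999, -0.006], [-0.009, 0.006, -1.0]]
wrist_force: [-1.0, -0.2, -1.3]
gripper_width: 0.3
gripper_force: 30.0
```

Request:
apply_moves(
  moves=[
    [[0,0,0.008],0],
    [[0,0,0],0],
    [[0,0,0],0],
  ],
)

```text
time_s: 23.25
tcp_pos: [0.5228, 0.2189, 0.022]
ee_rot: [[0.999, 0.035, 0.002], [0.035, -0.999, 0.001], [0.002, -0.001, -1.0]]
wrist_force: [0.2, -0.6, -1.0]
gripper_width: 0.295
gripper_force: 30.0
```

Request:
apply_moves(
  moves=[
    [[0,0,0],0],
    [[0,0,0],0],
    [[0,0,0],0],
    [[0,0,0],0],
  ],
  hand=0.034,
)

```text
time_s: 23.58
tcp_pos: [0.5224, 0.2187, 0.0216]
ee_rot: [[0.999, 0.035, 0.002], [0.035, -0.999, 0.001], [0.002, -0.001, -1.0]]
wrist_force: [-0.8, -0.4, -0.3]
gripper_width: 0.382
gripper_force: 0.0
```

Request:
apply_moves(
  moves=[
    [[0,0,-0.03],0],
    [[0,0,-0.04],0],
    [[0,0,-0.04],0],
    [[0,0,-0.03],0],
    [[0,0,0],0],
  ],
)

```text
time_s: 24.0
tcp_pos: [0.5258, 0.2206, 0.1688]
ee_rot: [[0.999, 0.037, 0.014], [0.037, -0.999, 0.008], [0.014, -0.007, -1.0]]
wrist_force: [0.1, 1.6, 1.3]
gripper_width: 0.39
gripper_force: 0.0
```

```bash
python3 - <<'E'
from h import *
st(); p=imaging.capture('scene')
for t,z in (('pin_yellow',.016),('pin_yellow_mid',.014)):
    for m in models.place_of(p,t)[:1]: print(t,m['confidence'],np.round(at_z(p,m['at'][0]*560,m['at'][1]*420,z),3))
p=imaging.capture('top')
for c in ('white','blue','green'): pin(p,c)
plan(.4655,-.4090,.15,-31)
E
```

```text
t 24.0 tcp [0.5258 0.2206 0.1688] R [[0.999, 0.037, 0.014], [0.037, -0.999, 0.008], [0.014, -0.007, -1.0]] j [ 39.1  18.8 -12.7   0.2 -57.6  52.9] F [0.1 1.6 1.3] w 0.39
pin_yellow 0.73 [0.515 0.215 0.016]
pin_yellow_mid 0.65 [0.611 0.217 0.014]
white 0.68 len 0.158 rear+18 [ 0.4897 -0.0713] blob None yaw -39.1
blue 0.86 len 0.163 rear+18 [ 0.4763 -0.3215] blob [ 0.4779 -0.3245] yaw -40.8
green 0.78 len 0.166 rear+18 [ 0.4666 -0.4082] blob [ 0.4672 -0.4083] yaw -32.0
plan: total [-0.0777  0.6245  0.0091] rows 16 each [-0.0049  0.039   0.0006] turn 33.01
```

Request:
apply_moves(
  moves=[
    [[-0.0049,0.0391,0],0],
    [[-0.0049,0.0391,0],0],
    [[-0.0049,0.0391,0],0],
    [[-0.0049,0.0391,0],0],
    [[-0.0049,0.0391,0],0],
  ],
  hand=0.05,
)

```text
time_s: 24.77
tcp_pos: [0.5033, 0.0204, 0.1597]
ee_rot: [[0.999, 0.036, -0.002], [0.036, -0.999, -0.001], [-0.002, 0.001, -1.0]]
wrist_force: [1.4, -1.0, -0.1]
gripper_width: 0.566
gripper_force: 0.0
```

Request:
apply_moves(
  moves=[
    [[-0.0049,0.0391,0],0],
    [[-0.0049,0.0391,0],0],
    [[-0.0049,0.0391,0],0],
    [[-0.0049,0.0391,0],0],
    [[-0.0049,0.0391,0],0],
  ],
)

```text
time_s: 25.18
tcp_pos: [0.4857, -0.176, 0.1598]
ee_rot: [[0.999, 0.035, -0.002], [0.035, -0.999, 0.0], [-0.002, -0.0, -1.0]]
wrist_force: [0.6, 0.6, -0.7]
gripper_width: 0.572
gripper_force: 0.0
```

Request:
apply_moves(
  moves=[
    [[-0.0049,0.0391,0],0],
    [[-0.0049,0.0391,0],0],
    [[-0.0049,0.0391,0],0],
    [[-0.0049,0.0391,0],0],
    [[-0.0049,0.0391,0],0],
  ],
)

```text
time_s: 25.6
tcp_pos: [0.4681, -0.3722, 0.1594]
ee_rot: [[0.999, 0.035, -0.002], [0.035, -0.999, 0.001], [-0.002, -0.001, -1.0]]
wrist_force: [1.5, 0.5, 0.4]
gripper_width: 0.57
gripper_force: 0.0
```

Request:
apply_moves(
  moves=[
    [[-0.0049,0.0391,0],0],
    [[0,0,0],6.6],
    [[0,0,0],6.6],
    [[0,0,0],6.6],
    [[0,0,0],6.6],
  ],
)

```text
time_s: 26.02
tcp_pos: [0.4648, -0.4099, 0.1589]
ee_rot: [[0.908, -0.419, -0.003], [-0.419, -0.908, 0.001], [-0.003, -0.0, -1.0]]
wrist_force: [0.3, -0.1, -0.6]
gripper_width: 0.574
gripper_force: 0.0
```

Request:
apply_moves(
  moves=[
    [[0,0,0],6.6],
    [[0,0,0],0],
    [[0,0,0],0],
  ],
)

```text
time_s: 26.27
tcp_pos: [0.4652, -0.4095, 0.1596]
ee_rot: [[0.859, -0.512, -0.002], [-0.512, -0.859, 0.001], [-0.002, 0.0, -1.0]]
wrist_force: [-0.6, -0.6, -0.6]
gripper_width: 0.579
gripper_force: 0.0
```

```bash
python3 - <<'E'
from h import *
st(); p=imaging.capture('wrist')
for c in ['blue','green']: pin(p,c)
plan(.4660,-.4090,.006,-31.5)
E
```

```text
t 26.27 tcp [ 0.4652 -0.4095  0.1596] R [[0.859, -0.512, -0.002], [-0.512, -0.859, 0.001], [-0.002, 0.0, -1.0]] j [-26.4  24.4  -5.4  -0.  -60.4  85.6] F [-0.6 -0.6 -0.6] w 0.579
blue 0.62 len 0.169 rear+18 [ 0.4751 -0.3192] blob [ 0.4764 -0.3213] yaw -42.2
green 0.78 len 0.167 rear+18 [ 0.4645 -0.4055] blob [ 0.458  -0.4019] yaw -33.2
plan: total [ 0.0002 -0.0008  0.1542] rows 4 each [ 0.0001 -0.0002  0.0386] turn 0.62
```

Request:
apply_moves(
  moves=[
    [[0,-0.001,0.038],1],
    [[0,0,0.038],0],
    [[0,0,0.038],0],
    [[0,0,0.038],0],
    [[0,0,0],0],
  ],
)

```text
time_s: 26.83
tcp_pos: [0.4641, -0.4074, 0.003]
ee_rot: [[0.849, -0.528, -0.007], [-0.528, -0.849, 0.004], [-0.008, 0.0, -1.0]]
wrist_force: [0.5, 0.1, 0.5]
gripper_width: 0.569
gripper_force: 0.0
```

Request:
apply_moves(
  moves=[
    [[0,0,0],0],
    [[0,0,0],0],
    [[0,0,0],0],
    [[0,0,0],0],
    [[0,0,0],0],
  ],
  hand=0,
)

```text
time_s: 27.25
tcp_pos: [0.4666, -0.409, 0.0101]
ee_rot: [[0.848, -0.53, 0.002], [-0.53, -0.848, -0.001], [0.002, -0.0, -1.0]]
wrist_force: [0.4, 0.2, 1.9]
gripper_width: 0.298
gripper_force: 30.0
```

Request:
apply_moves(
  moves=[
    [[0,0,-0.032],0],
    [[0,0,-0.04],0],
    [[0,0,-0.04],0],
    [[0,0,-0.04],0],
    [[0,0,0],0],
  ],
)

```text
time_s: 27.67
tcp_pos: [0.4702, -0.412, 0.1714]
ee_rot: [[0.849, -0.528, 0.015], [-0.528, -0.849, -0.011], [0.019, 0.001, -1.0]]
wrist_force: [1.4, -0.8, 1.0]
gripper_width: 0.293
gripper_force: 30.0
```

Request:
apply_moves(
  moves=[
    [[0,0,0],0],
    [[0,0,0],0],
  ],
)

```text
time_s: 27.83
tcp_pos: [0.4654, -0.4082, 0.1606]
ee_rot: [[0.848, -0.53, 0.0], [-0.53, -0.848, 0.001], [-0.0, -0.001, -1.0]]
wrist_force: [-0.0, 0.1, -1.7]
gripper_width: 0.295
gripper_force: 30.0
```

```bash
python3 - <<'E'
from h import *
tilt('green'); g=gauge_tcp(); plan(*g,.158,-7)
E
```

```text
t 27.83 tcp [ 0.4654 -0.4082  0.1606] R [[0.848, -0.53, 0.0], [-0.53, -0.848, 0.001], [-0.0, -0.001, -1.0]] j [-26.3  24.2  -5.4  -0.1 -60.4  84.3] F [-0.   0.1 -1.7] w 0.295
origin px [134. 140.]
0 [ 78. 161.] 15 [ 84. 174.] 30 [ 94. 184.] 45 [106. 190.] 60 [119. 192.] 75 [133. 192.] 90 [145. 188.] 105 [157. 181.] 
seen 0.59 bottom 81 165 left 81 162 top 128 138
plan: total [-0.2094 -0.3864  0.0009] rows 11 each [-0.019  -0.0351  0.0001] turn -25.0
```

Request:
apply_moves(
  moves=[
    [[-0.019,-0.0351,0],0],
    [[-0.019,-0.0351,0],0],
    [[-0.019,-0.0351,0],0],
    [[-0.019,-0.0351,0],0],
    [[-0.019,-0.0351,0],0],
  ],
)

```text
time_s: 28.35
tcp_pos: [0.4772, -0.2079, 0.1589]
ee_rot: [[0.848, -0.53, -0.004], [-0.53, -0.848, 0.001], [-0.003, 0.002, -1.0]]
wrist_force: [0.4, 0.9, -0.9]
gripper_width: 0.296
gripper_force: 30.0
```

Request:
apply_moves(
  moves=[
    [[-0.019,-0.0351,0],0],
    [[-0.019,-0.0351,0],0],
    [[-0.019,-0.0351,0],0],
    [[-0.019,-0.0351,0],0],
    [[-0.019,-0.0351,0],0],
  ],
)

```text
time_s: 28.77
tcp_pos: [0.4896, -0.0088, 0.1593]
ee_rot: [[0.848, -0.53, -0.003], [-0.53, -0.848, -0.001], [-0.002, 0.002, -1.0]]
wrist_force: [1.6, 0.7, -1.9]
gripper_width: 0.295
gripper_force: 30.0
```

Request:
apply_moves(
  moves=[
    [[-0.019,-0.0351,0],0],
    [[0,0,0],-6.25],
    [[0,0,0],-6.25],
    [[0,0,0],-6.25],
    [[0,0,0],-6.25],
  ],
)

```text
time_s: 29.18
tcp_pos: [0.4923, 0.0296, 0.159]
ee_rot: [[0.993, -0.115, -0.004], [-0.115, -0.993, -0.001], [-0.003, 0.002, -1.0]]
wrist_force: [-0.9, 0.2, -0.9]
gripper_width: 0.296
gripper_force: 30.0
```

Request:
apply_moves(
  moves=[
    [[0,0,0],0],
    [[0,0,0],0],
    [[0,0,0],0],
  ],
)

```text
time_s: 29.43
tcp_pos: [0.4929, 0.0292, 0.1599]
ee_rot: [[0.992, -0.124, -0.002], [-0.124, -0.992, -0.001], [-0.002, 0.001, -1.0]]
wrist_force: [1.1, -0.3, -0.5]
gripper_width: 0.298
gripper_force: 30.0
```

```bash
cat >> h.py <<'E'
def overgauge(col):
    s=st(); plan(*gauge_tcp(),.11,-7)
    p=imaging.capture('wrist'); T=np.array(s['tcp_pos']); R=np.array(s['ee_rot'])
    for k in models.cut_out(p,'pin_'+col)[:1]:
        m=k['region']
        for v in (40,100,160,210):
            xs=np.nonzero(m[v])[0]; print(v,(xs.min(),xs.max(),xs.mean()) if len(xs) else None)
    print('pred',[np.round(proj(p,T+[0,0,.005]+x*R[:,0]),1).tolist() for x in (.05,.1)],'plate pred',np.round(proj(p,[*GC,.092]),1))
E
python3 -c "
from h import *
overgauge('green')"
```

```text
t 29.43 tcp [0.4929 0.0292 0.1599] R [[0.992, -0.124, -0.002], [-0.124, -0.992, -0.001], [-0.002, 0.001, -1.0]] j [ 22.3  12.7 -22.8  -0.  -54.5  60.6] F [ 1.1 -0.3 -0.5] w 0.298
plan: total [-0.0009 -0.0014  0.0499] rows 2 each [-0.0005 -0.0007  0.0249] turn -0.13
40 (np.int64(260), np.int64(291), np.float64(275.5))
100 (np.int64(260), np.int64(292), np.float64(276.0))
160 (np.int64(260), np.int64(293), np.float64(276.5))
210 (np.int64(262), np.int64(291), np.float64(276.5))
pred [[275.7, 159.6], [275.5, 38.6]] plate pred [273.4  96.2]
```

Centred to within 1 mm, so I'll shift −1.4 mm in tool y and lower.

Request:
apply_moves(
  moves=[
    [[0,-0.0014,0.03],0],
    [[0,0,0.025],0],
    [[0,0,0.015],0],
    [[0,0,0.01],0],
    [[0,0,0],0],
  ],
)

```text
time_s: 29.95
tcp_pos: [0.4917, 0.0301, 0.0783]
ee_rot: [[0.992, -0.123, -0.005], [-0.123, -0.992, -0.002], [-0.005, 0.002, -1.0]]
wrist_force: [0.6, -1.6, -2.0]
gripper_width: 0.294
gripper_force: 30.0
```

Request:
apply_moves(
  moves=[
    [[0,0,0.008],0],
    [[0,0,0.008],0],
    [[0,0,0.006],0],
    [[0,0,0],0],
    [[0,0,0],0],
  ],
)

```text
time_s: 30.37
tcp_pos: [0.4937, 0.0308, 0.0588]
ee_rot: [[0.993, -0.122, 0.0], [-0.122, -0.993, -0.0], [0.0, -0.0, -1.0]]
wrist_force: [1.9, -0.1, -1.7]
gripper_width: 0.295
gripper_force: 30.0
```

Request:
apply_moves(
  moves=[
    [[0,0,0.004],0],
    [[0,0,0],0],
    [[0,0,0],0],
    [[0,0,0],0],
    [[0,0,0],0],
  ],
)

```text
time_s: 30.78
tcp_pos: [0.4935, 0.0308, 0.0549]
ee_rot: [[0.993, -0.122, 0.0], [-0.122, -0.993, 0.0], [0.0, -0.0, -1.0]]
wrist_force: [-1.0, -1.0, 3.1]
gripper_width: 0.299
gripper_force: 30.0
```

Request:
apply_moves(
  moves=[
    [[0,0,0.002],0],
    [[0,0,0],0],
    [[0,0,0],0],
    [[0,0,0],0],
    [[0,0,0],0],
  ],
)

```text
time_s: 31.2
tcp_pos: [0.4934, 0.0308, 0.0527]
ee_rot: [[0.993, -0.121, -0.0], [-0.121, -0.993, -0.0], [-0.0, 0.0, -1.0]]
wrist_force: [-2.5, 0.5, 4.3]
gripper_width: 0.297
gripper_force: 30.0
```

Request:
apply_moves(
  moves=[
    [[0,0,-0.033],0],
    [[0,0,-0.033],0],
    [[0,0,-0.033],0],
    [[-0.04,0.011,0],0],
    [[-0.04,0.011,0],0],
  ],
)

```text
time_s: 31.62
tcp_pos: [0.4134, 0.0198, 0.153]
ee_rot: [[0.992, -0.122, 0.005], [-0.122, -0.992, 0.002], [0.005, -0.003, -1.0]]
wrist_force: [-1.1, 0.4, -0.7]
gripper_width: 0.296
gripper_force: 30.0
```

Request:
apply_moves(
  moves=[
    [[0,0,0],0],
    [[0,0,0.038],0],
    [[0,0,0.038],0],
    [[0,0,0.038],0],
    [[0,0,0],0],
  ],
)

```text
time_s: 32.03
tcp_pos: [0.4061, 0.0166, 0.0314]
ee_rot: [[0.992, -0.123, -0.016], [-0.123, -0.992, -0.006], [-0.015, 0.008, -1.0]]
wrist_force: [-1.3, 0.0, -1.6]
gripper_width: 0.293
gripper_force: 30.0
```

Request:
apply_moves(
  moves=[
    [[0.005,0,0],0],
    [[0.004,0,0],0],
    [[0.003,0,0],0],
    [[0.001,0,0],0],
    [[0,0,0],0],
  ],
)

```text
time_s: 32.45
tcp_pos: [0.4203, 0.0162, 0.0386]
ee_rot: [[0.993, -0.121, -0.007], [-0.121, -0.993, -0.001], [-0.007, 0.002, -1.0]]
wrist_force: [-12.0, 4.7, 0.6]
gripper_width: 0.293
gripper_force: 30.2
```

Green was stopped at the no-go step (3–4 N), so it is good. It is in the same situation as red was (12 N at the plate), so I'll repeat the arc.

Request:
apply_moves(
  moves=[
    [[0.001,0,-0.0147],0],
    [[0.0026,0,-0.0146],0],
    [[0.0041,0,-0.0143],0],
    [[0.0055,0,-0.0138],0],
    [[0.0068,0,-0.0131],0],
  ],
)

```text
time_s: 32.87
tcp_pos: [0.4421, 0.0141, 0.1109]
ee_rot: [[0.992, -0.123, -0.002], [-0.123, -0.992, 0.001], [-0.002, -0.0, -1.0]]
wrist_force: [-3.0, 0.2, -1.8]
gripper_width: 0.294
gripper_force: 30.0
```

Request:
apply_moves(
  moves=[
    [[0.0083,0,-0.0124],0],
    [[0.0096,0,-0.0115],0],
    [[0.0107,0,-0.0104],0],
    [[0.0118,0,-0.0093],0],
    [[0.0127,0,-0.008],0],
  ],
)

```text
time_s: 33.28
tcp_pos: [0.496, 0.0076, 0.1638]
ee_rot: [[0.993, -0.122, 0.001], [-0.122, -0.993, 0.001], [0.001, -0.001, -1.0]]
wrist_force: [-4.4, 0.6, 0.6]
gripper_width: 0.297
gripper_force: 30.0
```

Request:
apply_moves(
  moves=[
    [[0.0133,0,-0.0067],0],
    [[0.014,0,-0.0053],0],
    [[0.0143,0,-0.0038],0],
    [[0.0146,0,-0.0023],0],
    [[0,0,0],0],
  ],
)

```text
time_s: 33.7
tcp_pos: [0.5553, 0.001, 0.1819]
ee_rot: [[0.992, -0.122, 0.006], [-0.122, -0.993, 0.001], [0.006, -0.002, -1.0]]
wrist_force: [-1.5, 0.3, 0.4]
gripper_width: 0.297
gripper_force: 30.0
```

Request:
apply_moves(
  moves=[
    [[-0.01,0,-0.005],0],
    [[0,0,-0.03],0],
    [[0,0,-0.03],0],
    [[0,0,-0.035],0],
    [[0,0,0],0],
  ],
)

```text
time_s: 34.12
tcp_pos: [0.5453, 0.0028, 0.2878]
ee_rot: [[0.993, -0.12, 0.018], [-0.12, -0.993, 0.002], [0.018, -0.004, -1.0]]
wrist_force: [1.6, -0.2, 0.6]
gripper_width: 0.295
gripper_force: 30.0
```

```bash
python3 - <<'E'
from h import *
tilt('green'); plan(*(np.array(CUP['mid'])+[.001,.002]),.28,-16)
E
```

```text
t 34.12 tcp [0.5453 0.0028 0.2878] R [[0.993, -0.12, 0.018], [-0.12, -0.993, 0.002], [0.018, -0.004, -1.0]] j [ 17.4  11.4  -5.3   0.2 -72.3  65.6] F [ 1.6 -0.2  0.6] w 0.295
origin px [279. 118.]
0 [252. 149.] 15 [254. 166.] 30 [258. 179.] 45 [263. 186.] 60 [269. 188.] 75 [274. 185.] 90 [280. 179.] 105 [285. 169.] 
seen 0.84 bottom 278 177 left 273 108 top 279 103

seen 0.68 bottom 149 314 left 144 306 top 197 273
plan: total [-0.0793 -0.3741  0.0013] rows 10 each [-0.0079 -0.0374  0.0001] turn 9.03
```

Request:
apply_moves(
  moves=[
    [[-0.0079,-0.0374,-0.01],0],
    [[-0.0079,-0.0374,-0.01],0],
    [[-0.0079,-0.0374,-0.01],0],
    [[-0.0079,-0.0374,-0.01],0],
    [[-0.0079,-0.0374,-0.01],0],
  ],
)

```text
time_s: 34.63
tcp_pos: [0.5243, 0.1942, 0.3279]
ee_rot: [[0.993, -0.122, -0.001], [-0.122, -0.993, -0.0], [-0.001, 0.0, -1.0]]
wrist_force: [0.5, -0.7, -1.0]
gripper_width: 0.294
gripper_force: 30.0
```

Request:
apply_moves(
  moves=[
    [[-0.0079,-0.0374,0],0],
    [[-0.0079,-0.0374,0],0],
    [[-0.0079,-0.0374,0],0],
    [[-0.0079,-0.0374,0],0],
    [[-0.0079,-0.0374,0],0],
  ],
)

```text
time_s: 35.05
tcp_pos: [0.508, 0.3846, 0.3273]
ee_rot: [[0.993, -0.121, -0.001], [-0.121, -0.993, -0.001], [-0.001, 0.001, -1.0]]
wrist_force: [-0.4, -0.8, -0.2]
gripper_width: 0.298
gripper_force: 30.0
```

Request:
apply_moves(
  moves=[
    [[0,0,0],4.5],
    [[0,0,0],4.5],
    [[0,0,0],0],
    [[0,0,0],0],
    [[0,0,0],0],
  ],
)

```text
time_s: 35.47
tcp_pos: [0.5093, 0.3828, 0.3278]
ee_rot: [[0.962, -0.274, -0.0], [-0.274, -0.962, -0.0], [-0.0, 0.0, -1.0]]
wrist_force: [-0.6, 0.5, -0.3]
gripper_width: 0.296
gripper_force: 30.0
```

```bash
cat >> h.py <<'E'
def overcup(col,cup,name):
    s=st(); T=np.array(s['tcp_pos']); a=imaging.capture('scene'); b=imaging.capture('wrist')
    for n,p in (('scene',a),('wrist',b)):
        print(n,'pred tip',np.round(proj(p,T+[0,0,-.143]),1),'cup rim',np.round(proj(p,[*CUP[cup],.091]),1))
        for k in models.cut_out(p,'pin_'+col)[:2]:
            ys,xs=np.nonzero(k['region']); i=ys.argmax() if n=='scene' else ys.argmin()
            print('  seen tip',round(k['confidence'],2),xs[ys==ys[i]].mean(),ys[i])
    cv2.imwrite(name,np.hstack([cv2.resize(a['frame'][100:260,370:500],(400,492)),cv2.resize(b['frame'][0:330,140:400],(388,492))]))
    plan(*CUP[cup],.28,-16)
E
python3 -c "
from h import *
overcup('green','mid','pics/s9.png')"
```

```text
t 35.47 tcp [0.5093 0.3828 0.3278] R [[0.962, -0.274, -0.0], [-0.274, -0.962, -0.0], [-0.0, 0.0, -1.0]] j [ 51.5  20.6  13.1  -0.  -82.5  22.6] F [-0.6  0.5 -0.3] w 0.296
scene pred tip [458.4 172.2] cup rim [447.7 207.5]
  seen tip 0.7 460.0 170
wrist pred tip [276.2 198.4] cup rim [277.3 182.1]
  seen tip 0.81 277.0 190
plan: total [-0.0014  0.0014  0.0481] rows 2 each [-0.0007  0.0007  0.024 ] turn 0.01
```

Request:
apply_moves(
  moves=[
    [[0,-0.001,0.035],0],
    [[0,0,0.035],0],
    [[0,0,0.035],0],
    [[0,0,0.03],0],
    [[0,0,0],0],
  ],
)

```text
time_s: 36.08
tcp_pos: [0.5067, 0.3812, 0.1854]
ee_rot: [[0.961, -0.277, -0.011], [-0.277, -0.961, -0.009], [-0.008, 0.012, -1.0]]
wrist_force: [-0.8, -1.4, -2.8]
gripper_width: 0.292
gripper_force: 30.0
```

Request:
apply_moves(
  moves=[
    [[0,0,0.02],0],
    [[0,0,0.008],0],
    [[0,0,0.004],0],
    [[0,0,0],0],
    [[0,0,0],0],
  ],
)

```text
time_s: 36.5
tcp_pos: [0.5106, 0.3849, 0.1623]
ee_rot: [[0.961, -0.275, 0.002], [-0.275, -0.961, 0.001], [0.001, -0.002, -1.0]]
wrist_force: [-0.5, -0.4, -0.5]
gripper_width: 0.296
gripper_force: 30.0
```

Request:
apply_moves(
  moves=[
    [[0,0,0],0],
    [[0,0,0],0],
    [[0,0,-0.035],0],
    [[0,0,-0.04],0],
    [[0,0,-0.04],0],
  ],
  hand=0.05,
)

```text
time_s: 36.92
tcp_pos: [0.5099, 0.384, 0.2776]
ee_rot: [[0.961, -0.275, -0.0], [-0.275, -0.961, -0.001], [0.0, 0.001, -1.0]]
wrist_force: [0.5, 0.8, 0.1]
gripper_width: 0.545
gripper_force: 0.0
```

```bash
python3 - <<'E'
from h import *
st(); p=cupcheck('green'); pin(p,'blue'); pin(p,'white')
plan(.4765,-.322,.16,-41)
E
```

```text
t 36.92 tcp [0.5099 0.384  0.2776] R [[0.961, -0.275, -0.0], [-0.275, -0.961, -0.001], [0.0, 0.001, -1.0]] j [ 51.5  21.7   7.8   0.  -76.1  22.5] F [0.5 0.8 0.1] w 0.545
scene mid 0.36 [ 0.804 -0.24   0.077]
scene grip 0.55 [0.496 0.384 0.16 ]
top mid 0.66 [0.512 0.38  0.077]
top grip 0.67 [0.485 0.388 0.16 ]
blue 0.74 len 0.163 rear+18 [ 0.4767 -0.3234] blob [ 0.4779 -0.3245] yaw -40.3
white 0.83 len 0.164 rear+18 [ 0.4895 -0.0701] blob None yaw -39.8
white 0.3 len 0.149 rear+18 [ 0.7311 -0.2521] blob None yaw -80.4
plan: total [0.1627 0.6877 0.1143] rows 18 each [0.009  0.0382 0.0063] turn 25.01
```

Request:
apply_moves(
  moves=[
    [[0.009,0.0382,0.0063],0],
    [[0.009,0.0382,0.0063],0],
    [[0.009,0.0382,0.0063],0],
    [[0.009,0.0382,0.0063],0],
    [[0.009,0.0382,0.0063],0],
  ],
)

```text
time_s: 37.73
tcp_pos: [0.4998, 0.1864, 0.243]
ee_rot: [[0.962, -0.275, -0.002], [-0.275, -0.962, -0.002], [-0.001, 0.002, -1.0]]
wrist_force: [-0.1, -0.1, -0.5]
gripper_width: 0.572
gripper_force: 0.0
```

Request:
apply_moves(
  moves=[
    [[0.009,0.0382,0.0063],0],
    [[0.009,0.0382,0.0063],0],
    [[0.009,0.0382,0.0063],0],
    [[0.009,0.0382,0.0063],0],
    [[0.009,0.0382,0.0063],0],
  ],
)

```text
time_s: 38.15
tcp_pos: [0.4903, -0.0096, 0.2118]
ee_rot: [[0.961, -0.275, -0.002], [-0.275, -0.961, -0.001], [-0.001, 0.001, -1.0]]
wrist_force: [0.7, -0.2, -0.0]
gripper_width: 0.573
gripper_force: 0.0
```

Request:
apply_moves(
  moves=[
    [[0.009,0.0382,0.0063],0],
    [[0.009,0.0382,0.0063],0],
    [[0.009,0.0382,0.0063],0],
    [[0.009,0.0382,0.0063],0],
    [[0.009,0.0382,0.0063],0],
  ],
)

```text
time_s: 38.57
tcp_pos: [0.481, -0.2055, 0.1802]
ee_rot: [[0.961, -0.275, -0.002], [-0.275, -0.961, 0.0], [-0.002, 0.0, -1.0]]
wrist_force: [1.9, 0.9, -0.7]
gripper_width: 0.574
gripper_force: 0.0
```

Request:
apply_moves(
  moves=[
    [[0.009,0.0382,0.0063],0],
    [[0.009,0.0382,0.0063],0],
    [[0.009,0.0382,0.0063],0],
    [[0,0,0],6.25],
    [[0,0,0],6.25],
  ],
)

```text
time_s: 38.98
tcp_pos: [0.4748, -0.3234, 0.1601]
ee_rot: [[0.874, -0.485, -0.004], [-0.485, -0.874, 0.001], [-0.004, 0.001, -1.0]]
wrist_force: [-0.8, 1.5, -0.7]
gripper_width: 0.575
gripper_force: 0.0
```

Request:
apply_moves(
  moves=[
    [[0,0,0],6.25],
    [[0,0,0],6.25],
    [[0,0,0],0],
    [[0,0,0],0],
  ],
)

```text
time_s: 39.32
tcp_pos: [0.476, -0.3211, 0.1616]
ee_rot: [[0.757, -0.654, -0.002], [-0.654, -0.757, 0.001], [-0.002, 0.001, -1.0]]
wrist_force: [-0.8, 0.7, 0.7]
gripper_width: 0.575
gripper_force: 0.0
```

```bash
python3 - <<'E'
from h import *
st(); p=imaging.capture('wrist'); pin(p,'blue')
plan(.4765,-.323,.007,-41)
E
```

```text
t 39.32 tcp [ 0.476  -0.3211  0.1616] R [[0.757, -0.654, -0.002], [-0.654, -0.757, 0.001], [-0.002, 0.001, -1.0]] j [-17.8  20.1 -11.8   0.  -58.2  67. ] F [-0.8  0.7  0.7] w 0.575
blue 0.9 len 0.166 rear+18 [ 0.4753 -0.3216] blob [ 0.4667 -0.3149] yaw -41.0
plan: total [0.0015 0.0013 0.155 ] rows 4 each [0.0004 0.0003 0.0387] turn 0.15
```

Request:
apply_moves(
  moves=[
    [[0.001,0.001,0.0385],0],
    [[0,0,0.0385],0],
    [[0,0,0.0385],0],
    [[0,0,0.0385],0],
    [[0,0,0],0],
  ],
)

```text
time_s: 39.83
tcp_pos: [0.4744, -0.3216, 0.0029]
ee_rot: [[0.756, -0.654, -0.008], [-0.654, -0.756, 0.003], [-0.007, 0.003, -1.0]]
wrist_force: [0.1, -0.4, 0.6]
gripper_width: 0.576
gripper_force: 0.0
```

Request:
apply_moves(
  moves=[
    [[0,0,0],0],
    [[0,0,0],0],
    [[0,0,0],0],
    [[0,0,0],0],
    [[0,0,0],0],
  ],
  hand=0,
)

```text
time_s: 40.25
tcp_pos: [0.4771, -0.3228, 0.0099]
ee_rot: [[0.755, -0.656, 0.002], [-0.656, -0.755, -0.001], [0.002, -0.001, -1.0]]
wrist_force: [-0.1, -0.7, 1.8]
gripper_width: 0.295
gripper_force: 30.0
```

Request:
apply_moves(
  moves=[
    [[0,0,-0.032],0],
    [[0,0,-0.04],0],
    [[0,0,-0.04],0],
    [[0,0,-0.04],0],
    [[0,0,0],0],
  ],
)

```text
time_s: 40.67
tcp_pos: [0.4811, -0.3252, 0.1707]
ee_rot: [[0.756, -0.654, 0.017], [-0.654, -0.756, -0.009], [0.019, -0.004, -1.0]]
wrist_force: [1.3, 0.2, 1.1]
gripper_width: 0.294
gripper_force: 30.0
```

Request:
apply_moves(
  moves=[
    [[0,0,0],0],
    [[0,0,0],0],
  ],
)

```text
time_s: 40.83
tcp_pos: [0.4758, -0.3222, 0.1606]
ee_rot: [[0.755, -0.656, 0.0], [-0.656, -0.755, 0.001], [-0.0, -0.001, -1.0]]
wrist_force: [-0.1, -0.0, -1.4]
gripper_width: 0.293
gripper_force: 30.0
```

```bash
python3 - <<'E'
from h import *
tilt('blue'); g=gauge_tcp(); plan(*g,.158,-7)
E
```

```text
t 40.83 tcp [ 0.4758 -0.3222  0.1606] R [[0.755, -0.656, 0.0], [-0.656, -0.755, 0.001], [-0.0, -0.001, -1.0]] j [-18.   20.1 -11.9  -0.1 -58.   67. ] F [-0.1 -0.  -1.4] w 0.293
origin px [162. 145.]
0 [103. 163.] 15 [110. 176.] 30 [119. 186.] 45 [131. 193.] 60 [145. 196.] 75 [158. 196.] 90 [172. 193.] 105 [184. 187.] 
seen 0.64 bottom 106 168 left 106 165 top 156 141

seen 0.58 bottom 160 179 left 159 171 top 174 155
plan: total [-0.2187 -0.2772  0.001 ] rows 9 each [-0.0243 -0.0308  0.0001] turn -34.0
```

Request:
apply_moves(
  moves=[
    [[-0.0243,-0.0308,0],0],
    [[-0.0243,-0.0308,0],0],
    [[-0.0243,-0.0308,0],0],
    [[-0.0243,-0.0308,0],0],
    [[-0.0243,-0.0308,0],0],
  ],
)

```text
time_s: 41.35
tcp_pos: [0.4846, -0.1251, 0.1589]
ee_rot: [[0.754, -0.656, -0.003], [-0.656, -0.754, -0.0], [-0.003, 0.002, -1.0]]
wrist_force: [0.5, 0.0, -1.3]
gripper_width: 0.299
gripper_force: 30.0
```

Request:
apply_moves(
  moves=[
    [[-0.0243,-0.0308,0],0],
    [[-0.0243,-0.0308,0],0],
    [[-0.0243,-0.0308,0],0],
    [[-0.0243,-0.0308,0],0],
    [[0,0,0],-6.8],
  ],
)

```text
time_s: 41.77
tcp_pos: [0.4933, 0.035, 0.1592]
ee_rot: [[0.831, -0.556, -0.001], [-0.556, -0.831, -0.0], [-0.001, 0.001, -1.0]]
wrist_force: [1.3, -0.7, -1.2]
gripper_width: 0.294
gripper_force: 30.0
```

Request:
apply_moves(
  moves=[
    [[0,0,0],-6.8],
    [[0,0,0],-6.8],
    [[0,0,0],-6.8],
    [[0,0,0],-6.8],
    [[0,0,0],0],
  ],
)

```text
time_s: 42.18
tcp_pos: [0.4924, 0.0299, 0.1589]
ee_rot: [[0.993, -0.119, -0.003], [-0.119, -0.993, -0.001], [-0.003, 0.002, -1.0]]
wrist_force: [0.4, 0.2, -0.2]
gripper_width: 0.298
gripper_force: 30.0
```

Request:
apply_moves(
  moves=[
    [[0,0,0],0],
    [[0,0,0],0],
    [[0,0,0],0],
  ],
)

```text
time_s: 42.43
tcp_pos: [0.493, 0.0299, 0.16]
ee_rot: [[0.992, -0.123, -0.001], [-0.123, -0.992, -0.0], [-0.001, 0.0, -1.0]]
wrist_force: [0.1, 0.2, -0.5]
gripper_width: 0.293
gripper_force: 30.0
```

```bash
python3 -c "
from h import *
overgauge('blue')"
```

```text
t 42.43 tcp [0.493  0.0299 0.16  ] R [[0.992, -0.123, -0.001], [-0.123, -0.992, -0.0], [-0.001, 0.0, -1.0]] j [ 22.3  12.7 -22.8  -0.  -54.5  60.6] F [ 0.1  0.2 -0.5] w 0.293
plan: total [-0.001  -0.0006  0.05  ] rows 2 each [-0.0005 -0.0003  0.025 ] turn -0.09
40 (np.int64(265), np.int64(287), np.float64(276.0))
100 (np.int64(266), np.int64(287), np.float64(276.5))
160 (np.int64(266), np.int64(287), np.float64(276.5))
210 (np.int64(266), np.int64(286), np.float64(276.0))
pred [[275.7, 159.6], [275.5, 38.6]] plate pred [274.7  96.4]
```

Request:
apply_moves(
  moves=[
    [[0,-0.0008,0.03],0],
    [[0,0,0.025],0],
    [[0,0,0.015],0],
    [[0,0,0.01],0],
    [[0,0,0],0],
  ],
)

```text
time_s: 42.95
tcp_pos: [0.4916, 0.0302, 0.0782]
ee_rot: [[0.992, -0.123, -0.005], [-0.123, -0.992, -0.002], [-0.005, 0.002, -1.0]]
wrist_force: [0.2, -0.1, -0.5]
gripper_width: 0.296
gripper_force: 30.0
```

Request:
apply_moves(
  moves=[
    [[0,0,0.008],0],
    [[0,0,0.008],0],
    [[0,0,0.006],0],
    [[0,0,0],0],
    [[0,0,0],0],
  ],
)

```text
time_s: 43.37
tcp_pos: [0.4933, 0.0308, 0.0583]
ee_rot: [[0.993, -0.122, -0.0], [-0.122, -0.993, -0.0], [-0.0, 0.0, -1.0]]
wrist_force: [0.3, 0.3, -0.5]
gripper_width: 0.298
gripper_force: 30.0
```

Request:
apply_moves(
  moves=[
    [[0,0,0.004],0],
    [[0,0,0.004],0],
    [[0,0,0.004],0],
    [[0,0,0],0],
    [[0,0,0],0],
  ],
)

```text
time_s: 43.78
tcp_pos: [0.4931, 0.0308, 0.0461]
ee_rot: [[0.993, -0.122, -0.001], [-0.122, -0.993, -0.0], [-0.001, 0.0, -1.0]]
wrist_force: [0.6, 0.0, -1.1]
gripper_width: 0.298
gripper_force: 30.0
```

Blue passed below the no-go step with no force. Continuing down to the floor.

Request:
apply_moves(
  moves=[
    [[0,0,0.005],0],
    [[0,0,0.004],0],
    [[0,0,0.002],0],
    [[0,0,0],0],
    [[0,0,0],0],
  ],
)

```text
time_s: 44.2
tcp_pos: [0.4933, 0.0309, 0.0355]
ee_rot: [[0.993, -0.121, -0.0], [-0.121, -0.993, -0.0], [-0.0, 0.0, -1.0]]
wrist_force: [-1.0, 0.6, 0.4]
gripper_width: 0.302
gripper_force: 30.0
```

Request:
apply_moves(
  moves=[
    [[0,0,0.003],0],
    [[0,0,0],0],
    [[0,0,0],0],
    [[0,0,0],0],
    [[0,0,0],0],
  ],
)

```text
time_s: 44.62
tcp_pos: [0.4933, 0.0309, 0.0325]
ee_rot: [[0.993, -0.122, 0.0], [-0.122, -0.993, 0.0], [0.0, -0.0, -1.0]]
wrist_force: [-2.1, 0.1, 3.9]
gripper_width: 0.299
gripper_force: 30.0
```

Request:
apply_moves(
  moves=[
    [[0,0,0.003],0],
    [[0,0,0],0],
    [[0,0,0],0],
    [[0,0,0],0],
    [[0,0,0],0],
  ],
)

```text
time_s: 45.03
tcp_pos: [0.4933, 0.0308, 0.0294]
ee_rot: [[0.993, -0.122, -0.0], [-0.122, -0.993, -0.0], [-0.0, 0.0, -1.0]]
wrist_force: [-2.0, 1.2, 3.0]
gripper_width: 0.297
gripper_force: 30.0
```

Blue reached the bottom of the no-go slot, so it is too thin and goes in the small red tray.

Request:
apply_moves(
  moves=[
    [[0,0,-0.04],0],
    [[0,0,-0.04],0],
    [[0,0,-0.04],0],
    [[-0.0055,-0.0305,0],0],
    [[-0.0055,-0.0305,0],0],
  ],
)

```text
time_s: 45.45
tcp_pos: [0.4914, 0.0933, 0.1521]
ee_rot: [[0.992, -0.125, 0.006], [-0.125, -0.992, 0.003], [0.006, -0.004, -1.0]]
wrist_force: [-0.0, 0.2, -1.4]
gripper_width: 0.298
gripper_force: 30.0
```

Request:
apply_moves(
  moves=[
    [[-0.0055,-0.0305,0],0],
    [[0,0,0],-5],
    [[0,0,0],-5],
    [[0,0,0],0],
    [[0,0,0],0],
  ],
)

```text
time_s: 45.87
tcp_pos: [0.4879, 0.1236, 0.149]
ee_rot: [[0.999, 0.05, -0.001], [0.05, -0.999, -0.0], [-0.001, 0.0, -1.0]]
wrist_force: [0.3, -0.3, -1.3]
gripper_width: 0.293
gripper_force: 30.0
```

```bash
python3 - <<'E'
from h import *
s=st(); T=np.array(s['tcp_pos']); p=imaging.capture('wrist')
hsv=cv2.cvtColor(p['frame'],cv2.COLOR_BGR2HSV)
m=(cv2.inRange(hsv,(0,120,40),(6,255,255))|cv2.inRange(hsv,(174,120,40),(180,255,255)))
for v in (60,100,140,180,220):
    xs=np.nonzero(m[v])[0]; print(v,xs.min(),xs.max(),'world',np.round(at_z(p,xs.min(),v,.028),3),np.round(at_z(p,xs.max(),v,.028),3))
for v in (100,180): print([hsv[v,u].tolist() for u in range(210,350,10)])
cv2.imwrite('pics/w10.png',p['frame'])
print(np.round(proj(p,T+[.083,.004,.005]),1),np.round(at_z(p,275,100,.028),3))
E
```

```text
t 45.87 tcp [0.4879 0.1236 0.149 ] R [[0.999, 0.05, -0.001], [0.05, -0.999, -0.0], [-0.001, 0.0, -1.0]] j [ 32.7  14.3 -22.5  -0.  -53.3  60.2] F [ 0.3 -0.3 -1.3] w 0.293
60 225 327 world [0.598 0.168 0.028] [0.602 0.091 0.028]
100 226 326 world [0.569 0.167 0.028] [0.573 0.089 0.028]
140 228 325 world [0.538 0.165 0.028] [0.542 0.087 0.028]
180 229 323 world [0.506 0.163 0.028] [0.51  0.086 0.028]
220 231 322 world [0.472 0.161 0.028] [0.476 0.084 0.028]
[[124, 83, 145], [13, 13, 233], [171, 88, 133], [179, 154, 230], [0, 158, 233], [1, 163, 233], [21, 16, 229], [33, 12, 233], [2, 178, 234], [2, 183, 235], [2, 177, 236], [1, 166, 183], [15, 15, 234], [19, 15, 240]]
[[112, 146, 222], [16, 14, 234], [179, 168, 222], [179, 165, 230], [0, 159, 233], [0, 165, 232], [21, 26, 226], [23, 13, 232], [2, 162, 235], [1, 158, 235], [1, 155, 233], [4, 103, 141], [17, 19, 238], [15, 17, 234]]
[276.   81.6] [0.571 0.129 0.028]
```

View pics/w10.png

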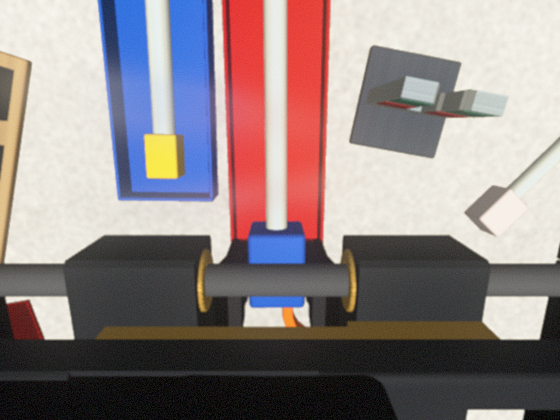

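Yellow lies in the blue tray (162,155), and blue is centred over the small red tray (columns 226–326, shaft at 276). I'll lower and release it.

Request:
apply_moves(
  moves=[
    [[0,0,0.03],0],
    [[0,0,0.035],0],
    [[0,0,0.035],0],
    [[0,0,0.02],0],
    [[0,0,0],0],
  ],
)

```text
time_s: 46.33
tcp_pos: [0.4849, 0.1214, 0.0252]
ee_rot: [[0.999, 0.049, -0.009], [0.049, -0.999, -0.005], [-0.009, 0.004, -1.0]]
wrist_force: [0.1, -0.8, -0.2]
gripper_width: 0.296
gripper_force: 30.0
```

Request:
apply_moves(
  moves=[
    [[0,0,0.008],0],
    [[0,0,0.002],0],
    [[0,0,0],0],
  ],
)

```text
time_s: 46.58
tcp_pos: [0.4888, 0.1239, 0.0202]
ee_rot: [[0.999, 0.052, 0.002], [0.052, -0.999, 0.001], [0.002, -0.001, -1.0]]
wrist_force: [-0.4, 0.4, -0.6]
gripper_width: 0.297
gripper_force: 30.0
```

Request:
apply_moves(
  moves=[
    [[0,0,0],0],
    [[0,0,0],0],
    [[0,0,0],0],
    [[0,0,0],0],
  ],
  hand=0.034,
)

```text
time_s: 46.92
tcp_pos: [0.4884, 0.1239, 0.0202]
ee_rot: [[0.999, 0.053, 0.001], [0.053, -0.999, 0.001], [0.001, -0.001, -1.0]]
wrist_force: [0.2, -1.1, -0.2]
gripper_width: 0.388
gripper_force: 0.0
```

Request:
apply_moves(
  moves=[
    [[0,0,-0.03],0],
    [[0,0,-0.04],0],
    [[0,0,-0.04],0],
    [[0,0,-0.03],0],
    [[0,0,0],0],
  ],
)

```text
time_s: 47.33
tcp_pos: [0.4921, 0.1255, 0.1669]
ee_rot: [[0.998, 0.054, 0.014], [0.054, -0.999, 0.006], [0.014, -0.006, -1.0]]
wrist_force: [0.2, -0.3, 0.8]
gripper_width: 0.391
gripper_force: 0.0
```

Request:
apply_moves(
  moves=[
    [[0,0,0],0],
    [[0,0,0],0],
  ],
  hand=0.05,
)

```text
time_s: 47.5
tcp_pos: [0.4874, 0.1234, 0.1592]
ee_rot: [[0.999, 0.052, -0.001], [0.052, -0.999, 0.0], [-0.001, -0.0, -1.0]]
wrist_force: [-0.2, 0.4, -0.3]
gripper_width: 0.47
gripper_force: 0.0
```

```bash
python3 - <<'E'
from h import *
st(); p=imaging.capture('scene')
for c in ('blue','yellow'):
  for t,z in (('pin_'+c,.016),('pin_%s_mid'%c,.014)):
    for m in models.place_of(p,t)[:2]: print(t,round(m['confidence'],2),np.round(at_z(p,m['at'][0]*560,m['at'][1]*420,z),3))
p=imaging.capture('top'); pin(p,'white')
plan(.4890,-.0700,.16,-40)
E
```

```text
t 47.5 tcp [0.4874 0.1234 0.1592] R [[0.999, 0.052, -0.001], [0.052, -0.999, 0.0], [-0.001, -0.0, -1.0]] j [ 32.7  13.6 -21.7  -0.  -54.7  60.3] F [-0.2  0.4 -0.3] w 0.47
pin_blue 0.74 [0.492 0.127 0.016]
pin_blue 0.71 [ 0.388 -0.388  0.016]
pin_blue_mid 0.9 [0.576 0.131 0.014]
pin_blue_mid 0.58 [ 0.314 -0.389  0.014]
pin_yellow 0.74 [0.505 0.219 0.016]
pin_yellow 0.28 [0.568 0.127 0.016]
pin_yellow_mid 0.96 [0.615 0.22  0.014]
pin_yellow_mid 0.28 [0.508 0.217 0.014]
white 0.96 len 0.164 rear+18 [ 0.4888 -0.0685] blob None yaw -39.9
plan: total [-0.009   0.1933 -0.0014] rows 5 each [-0.0018  0.0387 -0.0003] turn 43.02
```

Both rejects are in their trays. Now white.

Request:
apply_moves(
  moves=[
    [[-0.0018,0.0387,0],0],
    [[-0.0018,0.0387,0],0],
    [[-0.0018,0.0387,0],0],
    [[-0.0018,0.0387,0],0],
    [[-0.0018,0.0387,0],0],
  ],
)

```text
time_s: 48.27
tcp_pos: [0.4889, -0.0716, 0.1593]
ee_rot: [[0.999, 0.053, -0.0], [0.053, -0.999, -0.0], [-0.0, 0.0, -1.0]]
wrist_force: [1.5, -0.1, -0.2]
gripper_width: 0.574
gripper_force: 0.0
```

Request:
apply_moves(
  moves=[
    [[0,0,0],7],
    [[0,0,0],7],
    [[0,0,0],7],
    [[0,0,0],7],
    [[0,0,0],7],
  ],
)

```text
time_s: 48.68
tcp_pos: [0.4891, -0.0703, 0.159]
ee_rot: [[0.845, -0.535, -0.001], [-0.535, -0.845, -0.0], [-0.001, 0.001, -1.0]]
wrist_force: [-0.1, 0.9, 0.0]
gripper_width: 0.576
gripper_force: 0.0
```

Request:
apply_moves(
  moves=[
    [[0,0,0],7],
    [[0,0,0],1],
    [[0,0,0],0],
    [[0,0,0],0],
  ],
)

```text
time_s: 49.02
tcp_pos: [0.4892, -0.07, 0.1593]
ee_rot: [[0.768, -0.641, -0.0], [-0.641, -0.768, -0.0], [-0.0, 0.0, -1.0]]
wrist_force: [0.1, -0.6, -0.7]
gripper_width: 0.574
gripper_force: 0.0
```

```bash
python3 - <<'E'
from h import *
st(); p=imaging.capture('wrist'); pin(p,'white')
for m in models.place_of(p,'pin_white')[:1]: print(np.round(at_z(p,m['at'][0]*560,m['at'][1]*420,.013),4))
plan(.4885,-.0692,.007,-40)
E
```

```text
t 49.02 tcp [ 0.4892 -0.07    0.1593] R [[0.768, -0.641, -0.0], [-0.641, -0.768, -0.0], [-0.0, 0.0, -1.0]] j [ 10.7  12.8 -22.9   0.  -54.4  39.4] F [ 0.1 -0.6 -0.7] w 0.574
white 0.8 len 0.167 rear+18 [ 0.4865 -0.0678] blob None yaw -39.9
[ 0.4891 -0.0652  0.013 ]
plan: total [-1.100e-03 -1.000e-04  1.524e-01] rows 4 each [-0.0003 -0.      0.0381] turn 0.09
```

Request:
apply_moves(
  moves=[
    [[-0.001,-0.001,0.038],0],
    [[0,0,0.038],0],
    [[0,0,0.038],0],
    [[0,0,0.038],0],
    [[0,0,0],0],
  ],
)

```text
time_s: 49.58
tcp_pos: [0.4875, -0.0688, 0.0028]
ee_rot: [[0.767, -0.642, -0.008], [-0.642, -0.767, -0.002], [-0.005, 0.006, -1.0]]
wrist_force: [-0.8, -0.2, -0.6]
gripper_width: 0.574
gripper_force: 0.0
```

Request:
apply_moves(
  moves=[
    [[0,0,0],0],
    [[0,0,0],0],
    [[0,0,0],0],
    [[0,0,0],0],
    [[0,0,0],0],
  ],
  hand=0,
)

```text
time_s: 50.0
tcp_pos: [0.4896, -0.0686, 0.0091]
ee_rot: [[0.766, -0.643, 0.003], [-0.643, -0.766, 0.0], [0.002, -0.002, -1.0]]
wrist_force: [-0.4, -0.3, 3.4]
gripper_width: 0.296
gripper_force: 30.0
```

Request:
apply_moves(
  moves=[
    [[0,0,-0.032],0],
    [[0,0,-0.04],0],
    [[0,0,-0.04],0],
    [[0,0,-0.04],0],
    [[0,0,0],0],
  ],
)

```text
time_s: 50.42
tcp_pos: [0.4943, -0.0685, 0.1687]
ee_rot: [[0.767, -0.641, 0.019], [-0.641, -0.767, 0.001], [0.014, -0.013, -1.0]]
wrist_force: [2.0, 1.1, -1.4]
gripper_width: 0.295
gripper_force: 30.0
```

Request:
apply_moves(
  moves=[
    [[0,0,0],0],
    [[0,0,0],0],
  ],
)

```text
time_s: 50.58
tcp_pos: [0.4882, -0.0686, 0.1596]
ee_rot: [[0.766, -0.643, 0.0], [-0.643, -0.766, 0.001], [-0.0, -0.001, -1.0]]
wrist_force: [-0.8, 0.6, -0.3]
gripper_width: 0.294
gripper_force: 30.0
```

```bash
python3 - <<'E'
from h import *
tilt('white'); g=gauge_tcp(); plan(*g,.158,-7)
E
```

```text
t 50.58 tcp [ 0.4882 -0.0686  0.1596] R [[0.766, -0.643, 0.0], [-0.643, -0.766, 0.001], [-0.0, -0.001, -1.0]] j [ 10.9  12.6 -23.   -0.1 -54.4  39.1] F [-0.8  0.6 -0.3] w 0.294
origin px [256. 157.]
0 [202. 177.] 15 [206. 190.] 30 [213. 201.] 45 [223. 208.] 60 [235. 211.] 75 [247. 210.] 90 [259. 206.] 105 [271. 199.] 
seen 0.87 bottom 205 182 left 203 178 top 254 151
plan: total [-0.0606 -0.0789  0.0002] rows 3 each [-0.0202 -0.0263  0.0001] turn -33.0
```

Request:
apply_moves(
  moves=[
    [[-0.0202,-0.0263,0],0],
    [[-0.0202,-0.0263,0],0],
    [[-0.0202,-0.0263,0],0],
    [[0,0,0],-6.6],
    [[0,0,0],-6.6],
  ],
)

```text
time_s: 51.1
tcp_pos: [0.4926, 0.0322, 0.1577]
ee_rot: [[0.896, -0.443, -0.003], [-0.443, -0.896, -0.001], [-0.003, 0.003, -1.0]]
wrist_force: [-0.2, -1.2, -1.0]
gripper_width: 0.293
gripper_force: 30.0
```

Request:
apply_moves(
  moves=[
    [[0,0,0],-6.6],
    [[0,0,0],-6.6],
    [[0,0,0],-6.6],
    [[0,0,0],0],
    [[0,0,0],0],
  ],
)

```text
time_s: 51.52
tcp_pos: [0.4927, 0.0305, 0.1581]
ee_rot: [[0.992, -0.125, -0.003], [-0.125, -0.992, -0.001], [-0.003, 0.001, -1.0]]
wrist_force: [-0.0, 0.1, -1.2]
gripper_width: 0.294
gripper_force: 30.0
```

Request:
apply_moves(
  moves=[
    [[0,0,0],0],
    [[0,0,0],0],
  ],
)

```text
time_s: 51.68
tcp_pos: [0.4931, 0.0306, 0.159]
ee_rot: [[0.992, -0.123, -0.001], [-0.123, -0.992, -0.0], [-0.001, 0.001, -1.0]]
wrist_force: [-0.5, -0.2, -1.3]
gripper_width: 0.294
gripper_force: 30.0
```

```bash
python3 -c "
from h import *
overgauge('white')"
```

```text
t 51.68 tcp [0.4931 0.0306 0.159 ] R [[0.992, -0.123, -0.001], [-0.123, -0.992, -0.0], [-0.001, 0.001, -1.0]] j [ 22.4  12.8 -22.9  -0.  -54.4  60.5] F [-0.5 -0.2 -1.3] w 0.294
plan: total [-0.001   0.0001  0.049 ] rows 2 each [-0.0005  0.0001  0.0245] turn -0.08
40 (np.int64(262), np.int64(293), np.float64(277.5))
100 (np.int64(262), np.int64(294), np.float64(278.0))
160 (np.int64(262), np.int64(292), np.float64(277.0))
210 (np.int64(262), np.int64(292), np.float64(277.0))
pred [[275.7, 159.7], [275.5, 38.6]] plate pred [275.9  96.4]
```

Request:
apply_moves(
  moves=[
    [[0,0,0.03],0],
    [[0,0,0.025],0],
    [[0,0,0.015],0],
    [[0,0,0.01],0],
    [[0,0,0],0],
  ],
)

```text
time_s: 52.2
tcp_pos: [0.4918, 0.0303, 0.0772]
ee_rot: [[0.992, -0.123, -0.005], [-0.123, -0.992, -0.001], [-0.005, 0.002, -1.0]]
wrist_force: [-0.6, 0.8, -1.0]
gripper_width: 0.293
gripper_force: 30.0
```

Request:
apply_moves(
  moves=[
    [[0,0,0.008],0],
    [[0,0,0.008],0],
    [[0,0,0.006],0],
    [[0,0,0],0],
    [[0,0,0],0],
  ],
)

```text
time_s: 52.62
tcp_pos: [0.4936, 0.0308, 0.0575]
ee_rot: [[0.993, -0.122, 0.0], [-0.122, -0.993, -0.0], [0.0, -0.0, -1.0]]
wrist_force: [0.9, -1.2, -1.5]
gripper_width: 0.297
gripper_force: 30.0
```

Request:
apply_moves(
  moves=[
    [[0,0,0.003],0],
    [[0,0,0],0],
    [[0,0,0],0],
    [[0,0,0],0],
    [[0,0,0],0],
  ],
)

```text
time_s: 53.03
tcp_pos: [0.4934, 0.0308, 0.0547]
ee_rot: [[0.993, -0.122, 0.0], [-0.122, -0.993, 0.0], [0.0, -0.0, -1.0]]
wrist_force: [-2.4, 1.0, 3.6]
gripper_width: 0.297
gripper_force: 30.0
```

Request:
apply_moves(
  moves=[
    [[0,0,0.002],0],
    [[0,0,0],0],
    [[0,0,0],0],
    [[0,0,0],0],
    [[0,0,0],0],
  ],
)

```text
time_s: 53.45
tcp_pos: [0.4933, 0.0308, 0.0525]
ee_rot: [[0.993, -0.122, -0.0], [-0.122, -0.993, -0.0], [-0.0, 0.0, -1.0]]
wrist_force: [-2.2, -0.1, 4.4]
gripper_width: 0.296
gripper_force: 30.0
```

White is stopped at the no-go step, so it is good. I'll stand it up the same way.

Request:
apply_moves(
  moves=[
    [[0,0,-0.033],0],
    [[0,0,-0.033],0],
    [[0,0,-0.033],0],
    [[-0.04,0.011,0],0],
    [[-0.04,0.011,0],0],
  ],
)

```text
time_s: 53.87
tcp_pos: [0.4134, 0.0198, 0.1528]
ee_rot: [[0.992, -0.122, 0.005], [-0.122, -0.992, 0.003], [0.005, -0.003, -1.0]]
wrist_force: [-1.2, 0.7, -1.3]
gripper_width: 0.295
gripper_force: 30.0
```

Request:
apply_moves(
  moves=[
    [[0,0,0],0],
    [[0,0,0.038],0],
    [[0,0,0.038],0],
    [[0,0,0.038],0],
    [[0,0,0],0],
  ],
)

```text
time_s: 54.28
tcp_pos: [0.406, 0.0165, 0.0312]
ee_rot: [[0.992, -0.123, -0.016], [-0.123, -0.992, -0.006], [-0.015, 0.008, -1.0]]
wrist_force: [-1.1, 0.1, -1.0]
gripper_width: 0.295
gripper_force: 30.0
```

Request:
apply_moves(
  moves=[
    [[0.005,0,0],0],
    [[0.004,0,0],0],
    [[0.003,0,0],0],
    [[0.001,0,0],0],
    [[0,0,0],0],
  ],
)

```text
time_s: 54.7
tcp_pos: [0.4195, 0.016, 0.0382]
ee_rot: [[0.993, -0.121, -0.009], [-0.121, -0.993, -0.002], [-0.009, 0.003, -1.0]]
wrist_force: [-13.0, 6.4, 0.8]
gripper_width: 0.3
gripper_force: 30.2
```

Request:
apply_moves(
  moves=[
    [[0.001,0,-0.0147],0],
    [[0.0026,0,-0.0146],0],
    [[0.0041,0,-0.0143],0],
    [[0.0055,0,-0.0138],0],
    [[0.0068,0,-0.0131],0],
  ],
)

```text
time_s: 55.12
tcp_pos: [0.4419, 0.0138, 0.1107]
ee_rot: [[0.992, -0.123, -0.002], [-0.123, -0.992, 0.0], [-0.002, 0.0, -1.0]]
wrist_force: [-3.8, 0.1, -1.3]
gripper_width: 0.293
gripper_force: 30.0
```

Request:
apply_moves(
  moves=[
    [[0.0083,0,-0.0124],0],
    [[0.0096,0,-0.0115],0],
    [[0.0107,0,-0.0104],0],
    [[0.0118,0,-0.0093],0],
    [[0.0127,0,-0.008],0],
  ],
)

```text
time_s: 55.53
tcp_pos: [0.496, 0.0073, 0.1636]
ee_rot: [[0.992, -0.122, 0.001], [-0.122, -0.992, 0.0], [0.001, -0.001, -1.0]]
wrist_force: [-3.3, 0.3, -0.0]
gripper_width: 0.298
gripper_force: 30.0
```

Request:
apply_moves(
  moves=[
    [[0.0133,0,-0.0067],0],
    [[0.014,0,-0.0053],0],
    [[0.0143,0,-0.0038],0],
    [[0.0146,0,-0.0023],0],
    [[0,0,0],0],
  ],
)

```text
time_s: 55.95
tcp_pos: [0.5552, 0.0009, 0.1817]
ee_rot: [[0.992, -0.122, 0.006], [-0.122, -0.993, 0.001], [0.006, -0.002, -1.0]]
wrist_force: [0.2, 0.2, 0.7]
gripper_width: 0.298
gripper_force: 30.0
```

Request:
apply_moves(
  moves=[
    [[-0.01,0,-0.005],0],
    [[0,0,-0.035],0],
    [[0,0,-0.04],0],
    [[0,0,-0.04],0],
    [[0,0,-0.03],0],
  ],
)

```text
time_s: 56.37
tcp_pos: [0.5419, 0.0025, 0.3335]
ee_rot: [[0.993, -0.121, 0.008], [-0.121, -0.993, 0.001], [0.008, -0.002, -1.0]]
wrist_force: [0.5, 0.7, -0.0]
gripper_width: 0.295
gripper_force: 30.0
```

Request:
apply_moves(
  moves=[
    [[0,0,0],0],
    [[0,0,0],0],
    [[0,0,0],0],
  ],
)

```text
time_s: 56.62
tcp_pos: [0.5411, 0.0028, 0.3282]
ee_rot: [[0.993, -0.121, 0.001], [-0.121, -0.993, 0.001], [0.001, -0.001, -1.0]]
wrist_force: [-0.2, -0.2, -1.9]
gripper_width: 0.293
gripper_force: 30.0
```

```bash
python3 - <<'E'
from h import *
tilt('white'); plan(*(np.array(CUP['near'])+[.001,.002]),.33,-16)
E
```

```text
t 56.62 tcp [0.5411 0.0028 0.3282] R [[0.993, -0.121, 0.001], [-0.121, -0.993, 0.001], [0.001, -0.001, -1.0]] j [ 17.4  10.5  -0.6  -0.1 -78.8  65.6] F [-0.2 -0.2 -1.9] w 0.293
origin px [279.  99.]
0 [251. 129.] 15 [253. 147.] 30 [257. 161.] 45 [263. 169.] 60 [268. 171.] 75 [274. 169.] 90 [280. 163.] 105 [286. 153.] 
seen 0.66 bottom 280 161 left 274 92 top 279 84

seen 0.62 bottom 444 268 left 421 255 top 461 195
plan: total [-0.1411 -0.3851 -0.0033] rows 11 each [-0.0128 -0.035  -0.0003] turn 9.03
```

Request:
apply_moves(
  moves=[
    [[-0.0128,-0.035,0],0],
    [[-0.0128,-0.035,0],0],
    [[-0.0128,-0.035,0],0],
    [[-0.0128,-0.035,0],0],
    [[-0.0128,-0.035,0],0],
  ],
)

```text
time_s: 57.13
tcp_pos: [0.4991, 0.1852, 0.3264]
ee_rot: [[0.993, -0.122, -0.002], [-0.122, -0.993, -0.001], [-0.002, 0.002, -1.0]]
wrist_force: [0.9, 0.4, -0.5]
gripper_width: 0.294
gripper_force: 30.0
```

Request:
apply_moves(
  moves=[
    [[-0.0128,-0.035,0],0],
    [[-0.0128,-0.035,0],0],
    [[-0.0128,-0.035,0],0],
    [[-0.0128,-0.035,0],0],
    [[-0.0128,-0.035,0],0],
  ],
)

```text
time_s: 57.55
tcp_pos: [0.4569, 0.3668, 0.3263]
ee_rot: [[0.993, -0.121, -0.002], [-0.121, -0.993, -0.002], [-0.001, 0.002, -1.0]]
wrist_force: [-0.0, 0.7, -0.5]
gripper_width: 0.294
gripper_force: 30.0
```

Request:
apply_moves(
  moves=[
    [[-0.0128,-0.035,0],0],
    [[0,0,0],4.5],
    [[0,0,0],4.5],
    [[0,0,0],0],
    [[0,0,0],0],
  ],
)

```text
time_s: 57.97
tcp_pos: [0.4493, 0.4016, 0.3264]
ee_rot: [[0.962, -0.273, -0.001], [-0.273, -0.962, -0.002], [-0.001, 0.002, -1.0]]
wrist_force: [0.5, -0.0, -1.0]
gripper_width: 0.296
gripper_force: 30.0
```

Request:
apply_moves(
  moves=[
    [[0,0,0],0],
    [[0,0,0],0],
  ],
)

```text
time_s: 58.13
tcp_pos: [0.4498, 0.4013, 0.3274]
ee_rot: [[0.961, -0.275, -0.0], [-0.275, -0.961, -0.0], [-0.0, 0.0, -1.0]]
wrist_force: [0.2, -0.2, -1.5]
gripper_width: 0.292
gripper_force: 30.0
```

```bash
python3 -c "
from h import *
overcup('white','near','pics/s12.png')"
```

```text
t 58.13 tcp [0.4498 0.4013 0.3274] R [[0.961, -0.275, -0.0], [-0.275, -0.961, -0.0], [-0.0, 0.0, -1.0]] j [ 57.1  17.    7.8  -0.  -80.9  16.9] F [ 0.2 -0.2 -1.5] w 0.292
scene pred tip [463.3 159.6] cup rim [452.6 193.5]
  seen tip 0.92 464.5 158
  seen tip 0.57 343.5 272
wrist pred tip [276.2 198.3] cup rim [278.  183.1]
  seen tip 0.65 277.0 190
  seen tip 0.6 379.0 0
plan: total [-0.0023  0.0022  0.0478] rows 2 each [-0.0012  0.0011  0.0239] turn 0.01
```

View pics/s12.png

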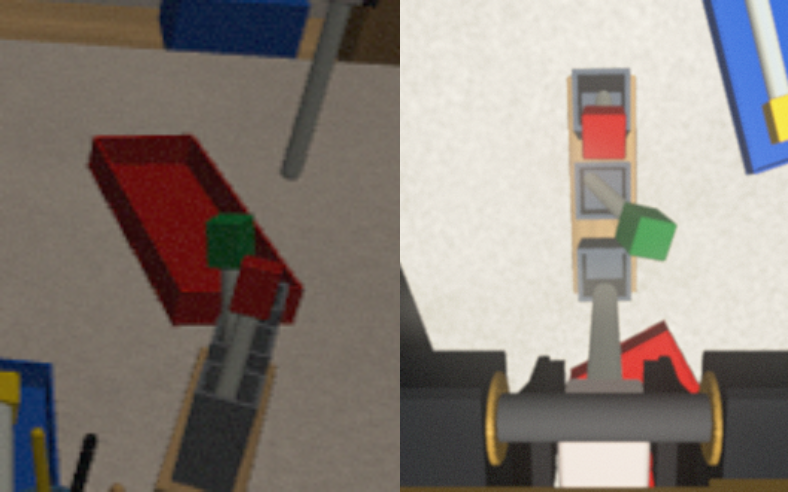

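The wrist view shows red leaning slightly in the far cup, green leaning towards the robot side in the middle cup (645,232), and white vertical above the near cup. I'll check green's lean and the finger clearance.

```bash
python3 - <<'E'
from h import *
p=imaging.capture('wrist'); s=r.sense(); R=np.array(s['ee_rot']); T=np.array(s['tcp_pos'])
for u,v,z in [(645,232,.17),(603,190,.012),(587,178,.02)]:
    X=at_z(p,(u-400)/1.492+140,v/1.492,z); print(np.round(X,4),'tool frame',np.round(R.T@(X-T),4))
M=at_z(p,(603-400)/1.492+140,190/1.492,.091);print('mid rim',M)
for col in ('red','green'):
  for c in ('scene','wrist'):
    q=p if c=='wrist' else imaging.capture(c)
    for t,z in (('pin_'+col,.155),('pin_%s_mid'%col,.077)):
        for m in models.place_of(q,t)[:1]: print(c,t,round(m['confidence'],2),np.round(at_z(q,m['at'][0]*560,m['at'][1]*420,z),3))
E
```

```text
[0.4781 0.3667 0.17  ] tool frame [0.0368 0.0257 0.1578]
[0.5072 0.3854 0.012 ] tool frame [ 5.960e-02 -3.000e-04  3.158e-01]
[0.5211 0.3961 0.02  ] tool frame [ 0.07   -0.0143  0.3078]
mid rim [0.5082687  0.38499279 0.091     ]
scene pin_red 0.92 [0.533 0.378 0.155]
scene pin_red_mid 0.85 [0.575 0.369 0.077]
wrist pin_red 0.78 [0.544 0.373 0.155]
wrist pin_red_mid 0.88 [0.561 0.371 0.077]
scene pin_green 0.9 [0.489 0.354 0.155]
scene pin_green_mid 0.53 [0.516 0.378 0.077]
wrist pin_green 0.64 [0.478 0.365 0.155]
wrist pin_green_mid 0.61 [0.501 0.379 0.077]
```

Green leans about 19° (0.34 rad), which is within the limit, and its grip clears the white pin's fingers by about 10 mm. I'll shift 3 mm away from it and lower.

Request:
apply_moves(
  moves=[
    [[-0.003,0,0.035],0],
    [[0,0,0.035],0],
    [[0,0,0.03],0],
    [[0,0,0.025],0],
    [[0,0,0],0],
  ],
)

```text
time_s: 59.3
tcp_pos: [0.4442, 0.3999, 0.1965]
ee_rot: [[0.961, -0.276, -0.008], [-0.276, -0.961, -0.009], [-0.006, 0.011, -1.0]]
wrist_force: [-0.6, -0.9, -1.5]
gripper_width: 0.296
gripper_force: 30.0
```

Request:
apply_moves(
  moves=[
    [[0,0,0.02],0],
    [[0,0,0.013],0],
    [[0,0,0.008],0],
    [[0,0,0.002],0],
    [[0,0,0],0],
  ],
)

```text
time_s: 59.72
tcp_pos: [0.4472, 0.403, 0.1604]
ee_rot: [[0.961, -0.275, 0.001], [-0.275, -0.961, 0.0], [0.001, -0.001, -1.0]]
wrist_force: [-0.2, 0.1, -0.2]
gripper_width: 0.296
gripper_force: 30.0
```

Request:
apply_moves(
  moves=[
    [[0,0,0],0],
    [[0,0,0],0],
    [[0,0,0],0],
    [[0,0,0],0],
    [[0,0,0],0],
  ],
  hand=0.038,
)

```text
time_s: 60.13
tcp_pos: [0.447, 0.4028, 0.1602]
ee_rot: [[0.961, -0.275, 0.001], [-0.275, -0.961, 0.001], [0.0, -0.001, -1.0]]
wrist_force: [-0.4, 0.7, -0.1]
gripper_width: 0.431
gripper_force: 0.0
```

Request:
apply_moves(
  moves=[
    [[0,0,-0.03],0],
    [[0,0,-0.04],0],
    [[0,0,-0.04],0],
    [[0,0,-0.04],0],
    [[0,0,0],0],
  ],
)

```text
time_s: 60.55
tcp_pos: [0.4499, 0.4049, 0.3202]
ee_rot: [[0.962, -0.274, 0.013], [-0.275, -0.961, 0.013], [0.009, -0.016, -1.0]]
wrist_force: [0.9, 1.6, 1.4]
gripper_width: 0.431
gripper_force: 0.0
```

Request:
apply_moves(
  moves=[
    [[0,0,0],0],
    [[0,0,0],0],
    [[0,0,0],0],
    [[0,0,0],0],
    [[0,0,0],0],
  ],
)

```text
time_s: 60.97
tcp_pos: [0.4466, 0.4023, 0.3082]
ee_rot: [[0.961, -0.275, -0.002], [-0.275, -0.961, -0.002], [-0.001, 0.003, -1.0]]
wrist_force: [0.0, -1.1, -0.3]
gripper_width: 0.434
gripper_force: 0.0
```

```bash
python3 - <<'E'
from h import *
st()
for c in ('scene','wrist','top'):
  q=imaging.capture(c)
  for col in ('red','green','white'):
    for t,z in (('pin_'+col,.155),('pin_%s_mid'%col,.077)):
        for m in models.place_of(q,t)[:1]: print(c,t,round(m['confidence'],2),np.round(at_z(q,m['at'][0]*560,m['at'][1]*420,z)[:2],3))
  if c!='wrist':
   for col in ('blue','yellow'):
    for t,z in (('pin_'+col,.016),('pin_%s_mid'%col,.012)):
        for m in models.place_of(q,t)[:1]: print(c,t,round(m['confidence'],2),np.round(at_z(q,m['at'][0]*560,m['at'][1]*420,z)[:2],3))
E
```

```text
t 60.97 tcp [0.4466 0.4023 0.3082] R [[0.961, -0.275, -0.002], [-0.275, -0.961, -0.002], [-0.001, 0.003, -1.0]] j [ 57.4  17.2   5.5  -0.  -78.5  16.6] F [ 0.  -1.1 -0.3] w 0.434
scene pin_red 0.87 [0.555 0.369]
scene pin_red_mid 0.98 [0.568 0.369]
scene pin_green 0.92 [0.493 0.359]
scene pin_green_mid 0.73 [0.519 0.366]
scene pin_white 0.6 [0.431 0.412]
scene pin_blue 0.8 [0.495 0.127]
scene pin_blue_mid 0.86 [0.565 0.125]
scene pin_yellow 0.94 [0.517 0.221]
scene pin_yellow_mid 0.91 [0.616 0.217]
wrist pin_red 0.65 [0.543 0.374]
wrist pin_red_mid 0.72 [0.564 0.368]
wrist pin_green 0.97 [0.477 0.366]
wrist pin_green_mid 0.69 [0.502 0.377]
wrist pin_white 0.79 [0.421 0.417]
wrist pin_white_mid 0.59 [0.441 0.407]
top pin_red 0.48 [0.541 0.371]
top pin_red_mid 0.77 [0.571 0.363]
top pin_green 0.46 [0.479 0.359]
top pin_green_mid 0.76 [0.51  0.372]
top pin_white 0.76 [0.418 0.419]
top pin_blue 0.63 [0.491 0.122]
top pin_blue_mid 0.62 [0.588 0.134]
top pin_yellow 0.64 [0.527 0.222]
top pin_yellow_mid 0.79 [0.608 0.222]
```

All five pins measure within their limits and the gripper is clear, so I'm handing in.

```bash
python3 -c "
from h import *
print(r.finish_job()); st()"
```

```text
the job is handed in; nothing more can be done
None
the job is handed in; nothing more can be done
```

All five pins were tried in order and the job is handed in (verdict not shown): red, green and white stand in their own cups, leaning about 15–20°; yellow (too thick) is in the blue tray and blue (too thin) in the small red tray.

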